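# Pack the centrifuge carrier at the loading mark and slide it to ready

### The arm

A 6-joint arm with a two-finger parallel gripper is mounted at the origin on the work surface. World frame = base frame: x ahead of the robot, y to its left, z up, the work surface at z = 0. Lengths are in m, angles in rad, forces in N, time in s.
With the tool pointing down it reaches from about 0.275 to 0.725 m from the base axis. Payload 5.6 kg.
Tool frame: the origin (TCP) lies midway between the tips of the shut fingers; the grasp point (between the pads) lies 19 mm behind it (grip_point_offset is the distance from the TCP to the grasp point, in m); y points along the fingers, x is the direction in which the jaws open and shut, and the axes are right-handed (so a half turn about y gives the same grasp; the last joint's range is limited). The gripper opens to 85 mm and grips with 20 to 120 N. Pads are 22 mm wide; open, the fingers measure 114 mm over their backs; the gripper's body (76 mm by 85 mm) begins 54 mm behind the grasp point. The pads swing forward as they close: fully open they stand 13 mm farther back than shut.
Start: joints at [1.431, 0.255, 0.108, 0, -1.424, -0.285], TCP at [0.227, 0.501, 0.231] pointing down, gripper open.
Joint ranges: [-2.95, 2.95], [-1.21, 1.97], [-1.09, 1.5], [-2.87, 1.71], [-2.94, -0.07], [-3.05, 3.05]. Speed limits (rad/s): [2.57, 2.57, 3.14, 3.14, 3.14, 3.14].

### API

Orientations are given as a unit quaternion [x, y, z, w].
In Python, from cell import * gives the robot as it stands.
- The arm moves only by the tool send_rows, never from a script. Its argument "steps" is a list of rows, each a list of 3 entries, a list of its own where there are three numbers: the shift along the tool's x, y, z in m, then the turn about the tool's y in rad, then the gripper command: -1 is fully open, 1 is shut, values between are in proportion. A call has 1 to 10 rows; each row is the pose to reach, as a shift and turn from the pose measured when the call began, along the tool's axes at that moment; what a row does not reach only later rows make up. A row lasts 1/8 s, in which the tool goes at most 62.5 mm and 10.7 degrees, less where a joint would pass 70% of its speed; a pose out of reach is approached as far as the arm can. A call with a gripper value outside its range is refused whole. The fingers move at their own pace and stop on an object; the grip force is fixed at half the most. Time passes only in rows, so rows that repeat a pose let the fingers close. It gives the time, the measured TCP pose, the force and the opening at its end, in the units of the state.
- observe(): the state, without advancing time (a new reading comes with each control period).
- read_camera(name): name is "scene" or "top" or "wrist"; returns (picture, depth): 400x640x3 uint8, red, green, blue; 400x640 float32, m along the optical axis (not along the pixel's ray), 0 where there is no reading.
- camera_params(name): a dict with "fovy" (degrees; the focal length in pixels is half the picture's height over the tangent of half this angle, whatever the lens; pixels are square), "cx", "cy" (the principal point, pixels), "xyz" and "attitude" of the camera in the world. Camera axes: x right, y up, looking along -z (the intrinsics and any distortion apply to the point x, -y, -z); pixel columns grow to the right and rows downward; lengths in m; the calibration is good to about 2 mm. A picture is of the moment at which its call begins: read the wrist's pose just before it. camera_params takes no time and is no camera call; for the wrist camera it gives the pose at the moment of the call.
- job_done(): hands the job in, once; it reports no verdict.
The state is a dict: "clock": time; "joints": joint angles; "joint_vel": joint speeds; "joint_efforts": joint torques, N m; "tool_pos": TCP position; "eef_rot": TCP orientation; "force": force on the tool from outside, world axes, zero at the start; "ft_torque": the same for the moment, N m; "gripper_width": finger opening in m.
Only numpy, scipy, OpenCV 4.12 (cv2) and the standard library are available. Lean on these libraries where they do the work, as an engineer would, in place of code of your own. Each camera call takes 0.05 s, during which the arm holds its last target. There are 200 camera calls.

### The job

Slide the centrifuge carrier across the bench, without lifting it, from its plain parking ring onto the loading mark (ring with a cross), centred. There stack the parts squarely in its pocket, one on another: the tube block at the bottom, then every loose spacer plate on the bench, then the steel top disc, knob up. Then slide the packed carrier, again without lifting or tipping it, onto the ready mark (ring with a solid spot), centred, and do not tip over the sample jar.

Things in the scene. Friction and masses are not known exactly. Their poses are not given: they have to be found in the camera images.
- carrier: Open aluminium carrier, 0.65 to 0.95 kg, loose. Round foot 116 mm across, 8 mm thick; four L-shaped corner uprights (6 mm thick, tops at 84 mm) enclose a pocket 64 x 64 mm, sides along the carrier's x and y. Each side has an open window 44 mm wide down to the floor, for the fingers. Dark upright grip tab on the +x side. Origin: centre of the underside, z up. Any yaw will do.
- pocket (a point): Centre of the carrier's pocket floor, 8 mm above the carrier's underside; axes as the carrier's.
- tab (a point): Point to pinch on the carrier's grip tab, 78 mm from the carrier's centre along its +x, 66 mm above the underside. The tab is 14 mm thick (along the carrier's y), 24 mm wide (along its x); its top is 84 mm above the underside. Axes as the carrier's.
- block: Tube block, white plastic, 60 x 60 x 40 mm high with nine dark holes on top, 0.11 to 0.22 kg. Origin: centre of the underside, z up, x and y along its sides.
- spacer1: Spacer plate, plain white plastic, 60 x 60 x 10 mm thick, 70 g, both faces alike; lies flat. Origin: centre of the underside, x and y along its sides. One to three spacers are present (None if absent); their order in the stack is free.
- spacer2: Spacer plate, plain white plastic, 60 x 60 x 10 mm thick, 70 g, both faces alike; lies flat. Origin: centre of the underside, x and y along its sides. One to three spacers are present (None if absent); their order in the stack is free.
- spacer3: Spacer plate, plain white plastic, 60 x 60 x 10 mm thick, 70 g, both faces alike; lies flat. Origin: centre of the underside, x and y along its sides. One to three spacers are present (None if absent); their order in the stack is free.
- disc: Steel top disc, 74 mm across and 6 mm thick, with a central round knob 18 mm across and 18 mm tall on top (24 mm in all), 130 g. Origin: centre of the underside, z up. It fits between the uprights with about 2 mm to spare all round, its edge showing in the windows.
- park_mark: Printed flat sticker, plain black ring of 66 mm radius on a white round: the parking place where the carrier starts. Origin: its centre. The three marks lie side by side in any order.
- load_mark: Printed flat sticker, black ring of 66 mm radius with a cross inside: the loading mark. Origin: its centre.
- ready_mark: Printed flat sticker, black ring of 66 mm radius with a solid black spot (64 mm across) inside: the ready mark. Origin: its centre.
- jar: Closed sample jar with white cap, 44 mm across, 55 mm tall, standing among the parts; not needed. Origin: centre of the underside, z up.
Things that resemble listed ones, but are neither listed nor needed, are in the scene too. Several things have the shape of the disc; the one meant has the colours described above.

How it is judged:
On the way, in this order (a step that is already met when the one before it is completed fails the run):
1. the carrier stands on the loading mark, within 12 mm (horizontal distance between carrier and load_mark below 0.012 m and linear speed of carrier below 0.02 m/s), for 0.2 s.
2. the tube block sits squarely on the pocket floor, carrier at the loading mark (horizontal distance between block and pocket below 0.0045 m and angle between the z axis of block and the z axis of carrier, either way round below 0.08 rad and z of block in the frame of pocket between -0.004 and 0.004 m and horizontal distance between carrier and load_mark below 0.025 m), for 0.2 s.
3. every spacer present lies squarely on the block in the pocket, carrier at the loading mark (all of step 2 and horizontal distance between each of spacer1, spacer2, spacer3 and pocket below 0.0045 m and angle between the z axis of each of spacer1, spacer2, spacer3 and the z axis of carrier, either way round below 0.08 rad and z of spacer1 in the frame of block between 0.036 and 0.074 m and z of spacer2 in the frame of block between 0.036 and 0.074 m and z of spacer3 in the frame of block between 0.036 and 0.074 m), for 0.2 s.
4. the top disc lies flat on the stack in the pocket, knob up and let go, carrier at the loading mark (all of step 3 and horizontal distance between disc and pocket below 0.0045 m and angle between the z axis of disc and the z axis of carrier, either way round below 0.08 rad and angle between disc's own z axis and vertical below 0.1 rad and (z of disc in the frame of spacer1 above 0.006 m or (angle between spacer1's own z axis and vertical above 1.6 rad and z of disc in the frame of spacer1 below 0.003 m)) and (z of disc in the frame of spacer2 above 0.006 m or (angle between spacer2's own z axis and vertical above 1.6 rad and z of disc in the frame of spacer2 below 0.003 m)) and (z of disc in the frame of spacer3 above 0.006 m or (angle between spacer3's own z axis and vertical above 1.6 rad and z of disc in the frame of spacer3 below 0.003 m)) and z of disc in the frame of block below 0.074 m and not (contact force between the fingers and disc above 0.05 N)), for 0.2 s.
At the end, for the whole second after the job is handed in: The carrier stands at rest and released, upright, its centre within 12 mm of the ready mark's centre; in its pocket lie the tube block on the floor, every spacer present on the block and the disc on top, knob up, each within 4.5 mm of the pocket's axis and within 0.08 rad of flat (horizontal distance between carrier and ready_mark below 0.012 m and horizontal distance between each of block, spacer1, spacer2, spacer3, disc and pocket below 0.0045 m and angle between the z axis of each of block, spacer1, spacer2, spacer3, disc and the z axis of carrier, either way round below 0.08 rad and z of block in the frame of pocket between -0.004 and 0.004 m and z of spacer1 in the frame of block between 0.036 and 0.074 m and z of spacer2 in the frame of block between 0.036 and 0.074 m and z of spacer3 in the frame of block between 0.036 and 0.074 m and angle between disc's own z axis and vertical below 0.1 rad and (z of disc in the frame of spacer1 above 0.006 m or (angle between spacer1's own z axis and vertical above 1.6 rad and z of disc in the frame of spacer1 below 0.003 m)) and (z of disc in the frame of spacer2 above 0.006 m or (angle between spacer2's own z axis and vertical above 1.6 rad and z of disc in the frame of spacer2 below 0.003 m)) and (z of disc in the frame of spacer3 above 0.006 m or (angle between spacer3's own z axis and vertical above 1.6 rad and z of disc in the frame of spacer3 below 0.003 m)) and z of disc in the frame of block below 0.074 m and not (contact force between the fingers and carrier above 0.05 N) and not (contact force between the fingers and disc above 0.05 N) and linear speed of each of carrier, disc below 0.01 m/s and angle between carrier's own z axis and vertical below 0.05 rad); the robot touches nothing.
It fails at once if the carrier is lifted more than 12 mm off the bench (height (world z) of carrier above 0.012 m).
It fails at once if the carrier is tipped more than 0.25 rad (angle between carrier's own z axis and vertical above 0.25 rad).
It fails at once if the sample jar is tipped over (angle between jar's own z axis and vertical above 0.7 rad).
Of spacer1, spacer2, spacer3 only 1 to 3 are there at a start; the rules pass over those that are not, and their reading is None.
At some moment in a run one of block, spacer1, spacer2, spacer3, disc may be knocked a few centimetres aside while the robot is not near it.
Once in a run the grip may slacken for a moment while it holds something.
It also fails if it takes over 210 s, if anything falls off the work surface, if the arm or the gripper's body presses on something with over 40 N, if the wrist force passes 120 N, or if a joint passes its speed limit or range.

## Working session

There is one attempt and no reset: what is moved stays moved. The work goes in short steps, Python scripts to look and compute and a tool call to move; the robot and the scene stay as the last step left them, time stands still between calls to the robot, and variables do not carry over. Pictures are saved under pics/ and viewed, about 12 in all and at most 16, crops included, and the job is handed in when it is done.

Besides the shell and the picture viewer there is one more tool, called by a JSON object that holds its "fn" and its "kwargs". send_rows: Moves the arm, as the interface text tells. Its arguments: {"type":"object","properties":{"steps":{"type":"array","items":{"type":"array"}}},"required":["steps"]}

```bash
ls; mkdir -p pics; python3 - <<'E'
from cell import *
import cv2
s=observe(); print(s)
for n in ("scene","top","wrist"):
    print(n,camera_params(n))
    p,d=read_camera(n); cv2.imwrite(f"pics/{n}0.png",p[:,:,::-1]); 
    import numpy as np; np.save(f"pics/{n}0.npy",d)
E
```

```text
pics
{'clock': 0.0, 'joints': array([ 1.43059831e+00,  2.55763535e-01,  1.07019437e-01, -4.75236074e-04,
       -1.42391171e+00, -2.84589746e-01]), 'joint_vel': array([-9.35260115e-04,  1.09881543e-03, -8.86885991e-04, -8.18724382e-05,
       -8.28005176e-04,  1.38344392e-03]), 'joint_efforts': array([ 8.73960798e-04, -3.86624694e+01,  2.37940550e+01,  5.36492586e+00,
       -6.17397149e-03, -1.79357755e-05]), 'tool_pos': array([0.22641761, 0.50069224, 0.2303929 ]), 'eef_rot': array([ 0.38389909, -0.59378952,  0.59456644, -0.38278747]), 'force': array([0.16065373, 0.11240162, 0.47338291]), 'ft_torque': array([ 0.03393242, -0.02749583,  0.00200147]), 'gripper_width': 0.0853015307468467}
scene {'fovy': 47.229174986117116, 'cx': 324.8425561128096, 'cy': 196.54797705836052, 'xyz': array([1.03808223, 0.41259748, 1.02238423]), 'attitude': array([0.14346375, 0.27894194, 0.83361736, 0.45463353])}
top {'fovy': 57.872337757325134, 'cx': 323.217008286178, 'cy': 196.40523682490283, 'xyz': array([0.41029587, 0.00161526, 1.01121514]), 'attitude': array([-0.01371941,  0.01169347,  0.71772158, -0.69609681])}
wrist {'fovy': 58.52242690195759, 'cx': 324.1327021198336, 'cy': 192.49252329765582, 'xyz': array([0.28728248, 0.47395503, 0.37371934]), 'attitude': array([ 0.07232825, -0.11053888,  0.83273559, -0.53768134])}
```

```bash
python3 - <<'E'
import cv2
a=cv2.imread("pics/top0.png"); cv2.imwrite("pics/top0b.png",cv2.resize(a,(800,500),interpolation=cv2.INTER_CUBIC))
E
```

```text
(no output)
```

View pics/top0b.png

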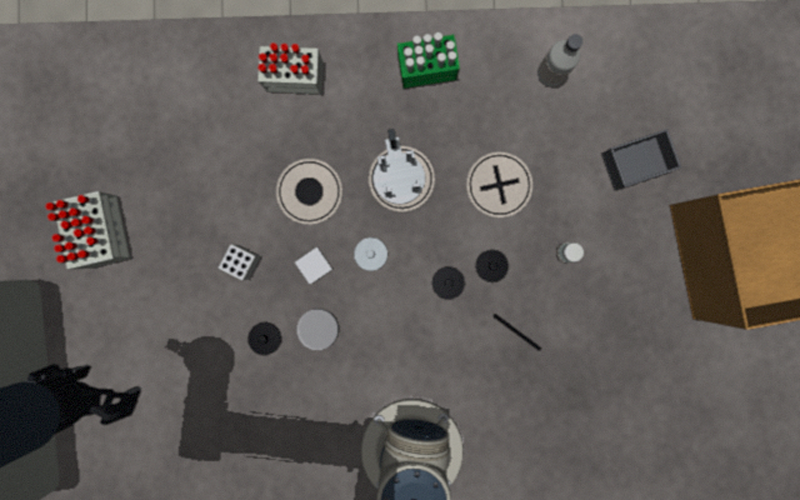

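View pics/scene0.png

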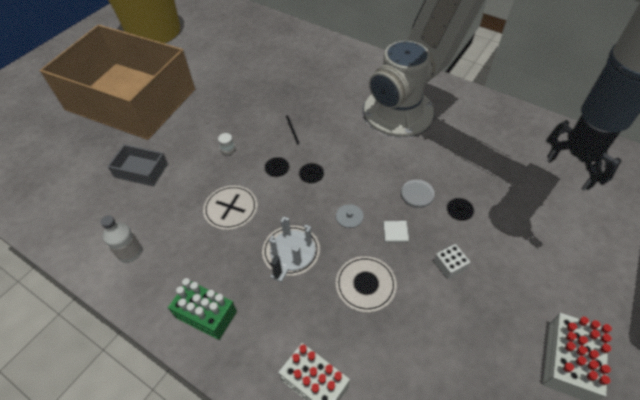

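The top view (800 px wide) shows the ready mark at (309,190), the carrier on its parking ring at (400,178) with its tab at (392,138), and the load mark at (499,184). The block is at (238,262), one spacer at (313,265), and the pale knobbed disc at (370,254).

Things that could be mistaken:
- **Disc:** black discs at (448,282), (492,265) and (264,338), and a plain grey round at (317,329).
- **Block:** tube racks at (290,68), (428,60) and (90,230).
- **Jar:** it stands at (570,252), and there is a bottle at (558,62).

Next I'll measure these and check the choice in a crop.

```bash
cat > h.py <<'E'
from cell import *
import numpy as np, cv2
from scipy.spatial.transform import Rotation as R
def foc(c): return 200/np.tan(np.radians(c["fovy"])/2)
def ray(c,uv):
    uv=np.atleast_2d(np.asarray(uv,float)); f=foc(c)
    return R.from_quat(c["attitude"]).apply(np.c_[(uv[:,0]-c["cx"])/f,-(uv[:,1]-c["cy"])/f,-np.ones(len(uv))])
def at_z(c,uv,z):
    r=ray(c,uv); t=(z-c["xyz"][2])/r[:,2]; return c["xyz"]+r*t[:,None]
def cloud(c,d):
    v,u=np.mgrid[:400,:640]; return (c["xyz"]+ray(c,np.c_[u.ravel(),v.ravel()])*d.reshape(-1,1)).reshape(400,640,3)
def proj(c,P):
    q=R.from_quat(c["attitude"]).inv().apply(np.atleast_2d(P)-c["xyz"]); f=foc(c)
    return np.c_[c["cx"]-f*q[:,0]/q[:,2],c["cy"]+f*q[:,1]/q[:,2]]
def tri(c1,p1,c2,p2):
    a,b=ray(c1,p1)[0],ray(c2,p2)[0]; s=np.linalg.lstsq(np.c_[a,-b],c2["xyz"]-c1["xyz"],rcond=None)[0]
    A=c1["xyz"]+a*s[0];B=c2["xyz"]+b*s[1]; return (A+B)/2,np.linalg.norm(A-B)
def snap(n,tag):
    c=camera_params(n); p,d=read_camera(n); cv2.imwrite(f"pics/{tag}.png",p[:,:,::-1]); return c,p,d
def tool():
    s=observe(); M=R.from_quat(s["eef_rot"]).as_matrix(); return s,np.array(s["tool_pos"]),M
E
python3 - <<'E'
from h import *
np.set_printoptions(precision=4,suppress=True)
s,t,M=tool(); print("axes cols\n",M)
for n in("top","scene"):
    c=camera_params(n); d=np.load(f"pics/{n}0.npy"); W=cloud(c,d)
    ok=(d>0)&(W[...,0]>.1)&(W[...,0]<.75)&(abs(W[...,1])<.55)
    A=np.c_[W[ok][:,:2],np.ones(ok.sum())]; z=W[ok][:,2]; m=abs(z)<.01
    print(n,"bench plane",np.linalg.lstsq(A[m],z[m],rcond=None)[0], "std",np.std(z[m]))
    k,l,st,ce=cv2.connectedComponentsWithStats((ok&(W[...,2]>.005)).astype(np.uint8))
    for i in range(1,k):
        if st[i,4]>25:
            q=W[l==i]; zt=np.percentile(q[:,2],90); tp=q[abs(q[:,2]-zt)<.004]
            print(n,st[i],ce[i],"ztop",zt.round(4),tp[:,:2].mean(0),np.ptp(tp[:,:2],axis=0))
c=camera_params("top")
for nm,u in dict(ready=(309,190),park=(401,179),load=(499,184),tabtop=(392,135)).items(): print(nm,at_z(c,np.array(u)*.8,0.084 if nm=="tabtop" else 0))
a=cv2.imread("pics/top0.png")[120:290,150:490]; cv2.imwrite("pics/c1.png",cv2.resize(a,(800,400),interpolation=cv2.INTER_CUBIC))
E
```

```text
axes cols
 [[-0.4122 -0.0005  0.9111]
 [-0.9111 -0.0014 -0.4122]
 [ 0.0015 -1.      0.0001]]
top bench plane [ 0.0003  0.0009 -0.0002] std 0.002338803585074866
top [ 299  103   41   60 1434] [318.5565 138.4658] ztop 0.0801 [0.6231 0.0134] [0.1303 0.084 ]
top [481 105  48  47 563] [498.8544 130.73  ] ztop 0.0497 [ 0.6121 -0.4876] [0.115  0.1045]
top [284 190  26  27 353] [296.6374 202.5609] ztop 0.0104 [0.4308 0.0783] [0.0696 0.0695]
top [175 195  33  29 595] [191.0739 209.4353] ztop 0.0421 [0.4212 0.3649] [0.0734 0.0781]
top [445 194  22  16 282] [455.4397 201.6773] ztop 0.0559 [ 0.4202 -0.3545] [0.0348 0.0395]
top [236 198  30  30 469] [250.5693 212.3113] ztop 0.012 [0.4089 0.2061] [0.0797 0.077 ]
top [381 200  26  26 333] [393.6426 212.6817] ztop 0.0116 [ 0.3937 -0.1903] [0.0668 0.0636]
top [346 213  26  27 362] [358.5249 226.1768] ztop 0.0108 [ 0.3605 -0.0921] [0.067  0.0692]
top [238 247  33  33 858] [253.9149 263.0641] ztop 0.017 [0.2685 0.1994] [0.0876 0.0882]
top [395 251  38  30 154] [413.7143 265.5519] ztop 0.0113 [ 0.2503 -0.2364] [0.0822 0.0987]
top [198 258  27  27 409] [
[... 1133 characters left out ...]
17] [0.0218 0.0177]
scene [401 180  33  28 724] [416.9848 193.105 ] ztop 0.018 [0.2721 0.1993] [0.0884 0.0888]
scene [446 198  28  23 396] [459.8763 208.452 ] ztop 0.0165 [0.2588 0.3192] [0.0173 0.0123]
scene [335 204  28  25 408] [348.6887 215.4044] ztop 0.014 [0.4363 0.081 ] [0.0488 0.0666]
scene [ 268  217   47   65 1765] [289.8142 249.472 ] ztop 0.0797 [0.6261 0.0115] [0.1326 0.0857]
scene [383 221  25  21 467] [395.2056 230.7323] ztop 0.0128 [0.4108 0.2054] [0.0803 0.0756]
scene [433 244  37  35 765] [451.1216 260.8131] ztop 0.0428 [0.4245 0.365 ] [0.0743 0.0751]
ready [[0.5781 0.2138 0.    ]]
park [[0.5965 0.0062 0.    ]]
load [[ 0.5784 -0.2136  0.    ]]
tabtop [[0.6732 0.0217 0.084 ]]
```

View pics/c1.png

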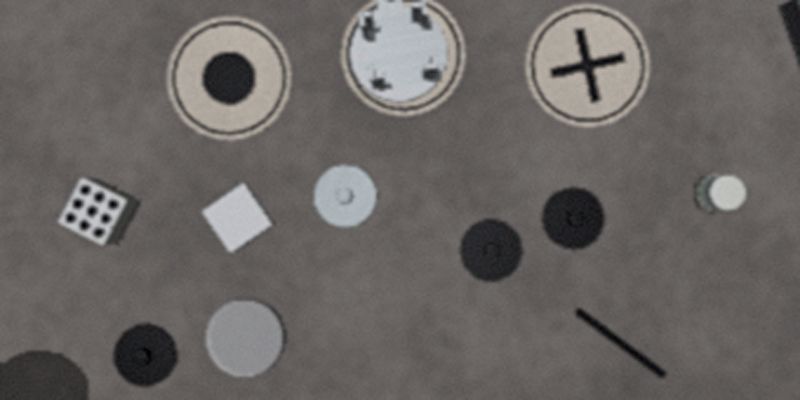

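{"fn": "send_rows", "kwargs": {"steps": [[[0.03, 0, 0.054], -0.06, -1], [[0.058, 0, 0.108], -0.12, -1], [[0.088, 0, 0.163], -0.18, -1], [[0.117, 0, 0.217], -0.24, -1], [[0.146, 0, 0.271], -0.3, -1], [[0.175, 0, 0.325], -0.36, -1], [[0.204, 0, 0.38], -0.42, -1], [[0.234, 0, 0.434], -0.48, -1], [[0.263, 0, 0.489], -0.54, -1], [[0.292, 0, 0.543], -0.6, -1]]}}

```text
clock: 1.4
tool_pos: [0.6017, 0.0091, 0.2308]
eef_rot: [0.543, -0.454, 0.454, -0.542]
force: [0.9, 0.8, -0.1]
gripper_width: 0.0854
```

```bash
python3 - <<'E'
from h import *
np.set_printoptions(precision=4,suppress=True)
s,t,M=tool(); print(s["clock"],t,M[:,0],M[:,2])
c,p,d=snap("wrist","w1"); 
print("cam in tool",M.T@(c["xyz"]-t),"look in tool",M.T@R.from_quat(c["attitude"]).apply([0,0,-1]),"camx in tool",M.T@R.from_quat(c["attitude"]).apply([1,0,0]))
np.save("pics/w1.npy",d)
cv2.imwrite("pics/w1b.png",cv2.resize(p[:,:,::-1],(800,500),interpolation=cv2.INTER_CUBIC))
import json; json.dump({k:np.array(v).tolist() for k,v in c.items()},open("pics/w1.json","w"))
E
```

```text
1.4 [0.6017 0.0091 0.2308] [ 0.1762 -0.9844  0.0011] [ 0.9844  0.1762 -0.0011]
cam in tool [-0.0001 -0.1432  0.0666] look in tool [-0.0003  0.9651 -0.2618] camx in tool [1.     0.0005 0.001 ]
```

View pics/w1b.png

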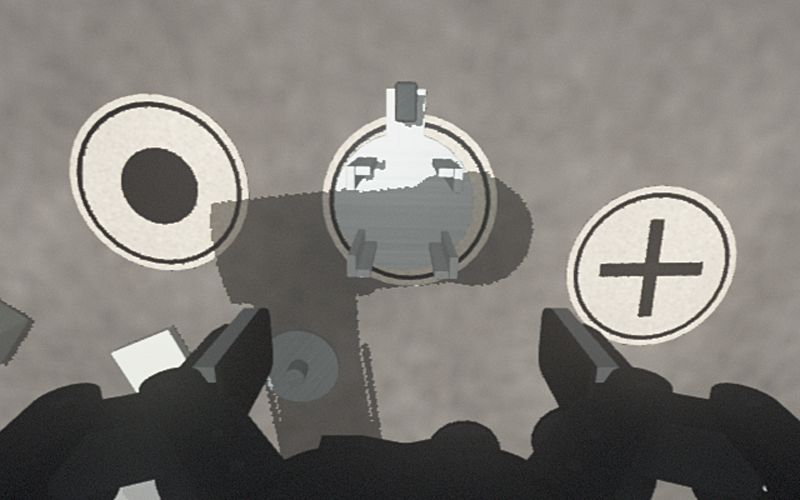

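The wrist view shows the ready spot at (159,185), the carrier at about (408,200) with its tab top at (406,90), and the load cross at (651,269). Nothing blocks any of them.

```bash
cat >> h.py <<'E'
def mark(c,p,guess,rin=.055,zz=0.0):
    """ring centre: dark pixels 60..72 mm from the guess, least-squares circle; and inner figure's centroid"""
    g=cv2.cvtColor(p,cv2.COLOR_RGB2GRAY); v,u=np.mgrid[:400,:640]; W=at_z(c,np.c_[u.ravel(),v.ravel()],zz)[:,:2]
    guess=np.array(guess,float)
    for _ in range(3):
        r=np.linalg.norm(W-guess,axis=1); dk=(g.ravel()<80)
        q=W[dk&(r<rin)]; inn=q.mean(0) if len(q) else guess*np.nan
        q=W[dk&(r>.060)&(r<.072)]
        A=np.c_[2*q,np.ones(len(q))]; x=np.linalg.lstsq(A,(q**2).sum(1),rcond=None)[0]
        guess=x[:2]
    return x[:2],np.sqrt(x[2]+x[:2]@x[:2]),inn,len(q)
def carrier(c,d,guess):
    """from depth: tops of uprights and tab at z ~ .084; centre and yaw by min-area rect of uprights + tab"""
    W=cloud(c,d).reshape(-1,3); r=np.linalg.norm(W[:,:2]-guess,axis=1)
    q=W[(d.ravel()>0)&(W[:,2]>.079)&(W[:,2]<.090)&(r<.105)]; r=np.linalg.norm(q[:,:2]-guess,axis=1)
    up=q[r<.058]; tab=q[r>.062]
    rect=cv2.minAreaRect(up[:,:2].astype(np.float32)*1000)
    tc=cv2.minAreaRect(tab[:,:2].astype(np.float32)*1000)
    return np.array(rect[0])/1000,rect[1:],np.array(tc[0])/1000,tc[1:],tab[:,:2].mean(0),len(up),len(tab),q[:,2].mean()
E
python3 - <<'E'
from h import *
import json
np.set_printoptions(precision=4,suppress=True)
c={k:np.array(v) for k,v in json.load(open("pics/w1.json")).items()}; p=cv2.imread("pics/w1.png")[:,:,::-1]; d=np.load("pics/w1.npy")
print("ready",mark(c,p,at_z(c,(159*.8,185*.8),0)[0,:2]))
print("load",mark(c,p,at_z(c,(651*.8,269*.8),0)[0,:2]))
print("carrier",carrier(c,d,[.5965,.006]))
ct=camera_params("top"); pt=cv2.imread("pics/top0.png")[:,:,::-1]; dt=np.load("pics/top0.npy")
print("top ready",mark(ct,pt,(.578,.214))); print("top load",mark(ct,pt,(.578,-.2136)))
print("top carrier",carrier(ct,dt,[.5965,.006]))
cs=camera_params("scene"); a=at_z(c,(406*.8,82*.8),.084); print("tab far edge",a)
print("tab top tri top/scene",tri(ct,(392*.8,133*.8),cs,(276,238)))
b=cv2.resize(p[50:250,220:420,::-1],(800,800),interpolation=cv2.INTER_CUBIC)[:600]; cv2.imwrite("pics/c2.png",b)
E
```

```text
ready (array([0.5773, 0.2149]), np.float64(0.06633868611107666), array([0.5778, 0.2151]), 1019)
load (array([ 0.5801, -0.2151]), np.float64(0.06632573929340317), array([ 0.5786, -0.2143]), 740)
carrier (array([0.601 , 0.0102]), ((75.93887329101562, 75.83009338378906), 8.931944847106934), array([0.678 , 0.0226]), ((23.875307083129883, 13.361714363098145), 10.215540885925293), array([0.6778, 0.0226]), 973, 573, np.float64(0.08423107575783603))
top ready (array([0.5763, 0.2141]), np.float64(0.06636397700685794), array([0.5759, 0.2148]), 7)
top load (array([ 0.5782, -0.2138]), np.float64(0.0657409333669536), array([ 0.578 , -0.2136]), 11)
top carrier (array([0.5989, 0.0102]), ((76.88671875, 75.86566925048828), 8.759265899658203), array([0.6754, 0.0219]), ((12.965737342834473, 23.246166229248047), 88.86782836914062), array([0.6749, 0.0221]), 101, 50, np.float64(0.0830899985498749))
tab far edge [[0.6892 0.0244 0.084 ]]
tab top tri top/scene (array([0.6581, 0.0202, 0.1508]), np.float64(0.0003528645604750983))
```

View pics/c2.png

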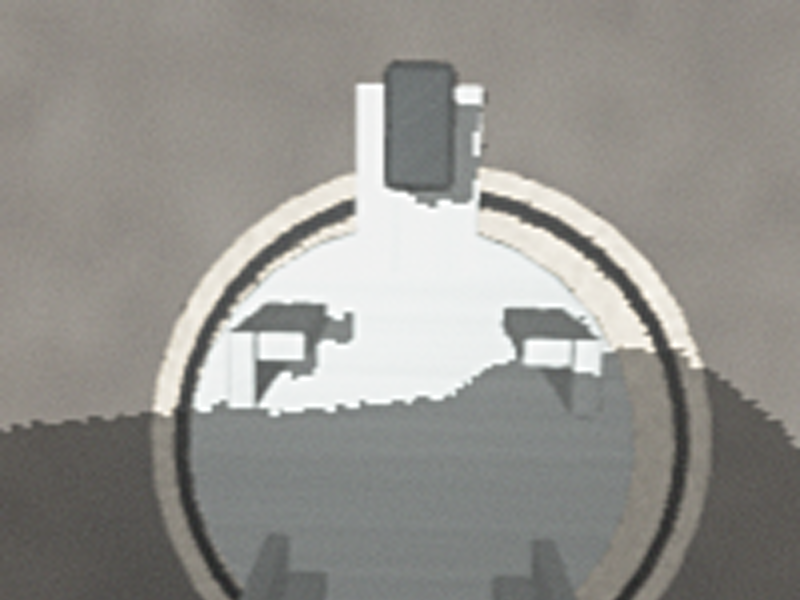

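{"fn": "send_rows", "kwargs": {"steps": [[[0, 0, 0.05], 0.01, -1], [[0, 0.02, 0.0775], 0.018, -1], [[0, 0.075, 0.0775], 0.018, -1], [[0, 0.13, 0.0775], 0.018, -1], [[0, 0.17, 0.0775], 0.018, -1], [[0, 0.183, 0.0775], 0.018, -1], [[0, 0.183, 0.0775], 0.018, -1]]}}

```text
clock: 2.33
tool_pos: [0.6803, 0.0159, 0.0462]
eef_rot: [0.54, -0.459, 0.46, -0.536]
force: [0.3, -0.7, 0.8]
gripper_width: 0.0852
```

{"fn": "send_rows", "kwargs": {"steps": [[[0, 0, 0], 0, 0], [[0, 0, 0], 0, 1], [[0, 0, 0], 0, 1], [[0, 0, 0], 0, 1], [[0, 0, 0], 0, 1], [[0, 0, 0], 0, 1]]}}

```text
clock: 3.08
tool_pos: [0.6813, 0.0173, 0.0475]
eef_rot: [0.539, -0.458, 0.46, -0.537]
force: [0.4, 5.3, 5.3]
gripper_width: 0.0133
```

```bash
python3 - <<'E'
from h import *
np.set_printoptions(precision=4,suppress=True)
s,t,M=tool(); print(s["clock"],t,M[:,0],M[:,2],s["force"],s["gripper_width"])
c,p,d=snap("wrist","w2"); print(carrier(c,d,[.601,.0102]))
c,p,d=snap("top","t2"); print(carrier(c,d,[.601,.0102]))
dl=np.array([.5795,-.2147,0])-[.601,.0102,0]; print("delta in tool",M.T@dl)
E
```

```text
3.075 [0.6813 0.0173 0.0475] [ 0.1572 -0.9876  0.0033] [ 0.9876  0.1572 -0.0003] [0.4464 5.2553 5.3436] 0.01326347581210187
(array([0., 0.]), ((0.0, 0.0), 0.0), array([0.6881, 0.0182]), ((37.074676513671875, 37.534202575683594), 52.584800720214844), array([0.6832, 0.0177]), 0, 4018, np.float64(0.08453448979923323))
(array([0.5996, 0.0072]), ((76.71306610107422, 75.63809967041016), 6.971621036529541), array([0.6669, 0.0154]), ((4.480830192565918, 36.747032165527344), 6.758931636810303), array([0.6673, 0.0159]), 98, 16, np.float64(0.08357070147895344))
delta in tool [ 0.2187  0.0007 -0.0566]
```

{"fn": "send_rows", "kwargs": {"steps": [[[0.01, 0, -0.003], 0, 1], [[0.035, 0, -0.009], 0, 1], [[0.06, 0, -0.016], 0, 1], [[0.09, 0, -0.024], 0, 1], [[0.12, 0, -0.032], 0, 1], [[0.15, 0, -0.04], 0, 1], [[0.18, 0, -0.048], 0, 1], [[0.2, 0, -0.053], 0, 1], [[0.212, 0, -0.056], 0, 1], [[0.2155, 0, -0.057], 0, 1]]}}

```text
clock: 4.42
tool_pos: [0.6584, -0.2046, 0.0475]
eef_rot: [0.539, -0.459, 0.46, -0.537]
force: [0.6, 4.1, -2.8]
gripper_width: 0.0133
```

```bash
python3 - <<'E'
from h import *
np.set_printoptions(precision=4,suppress=True)
for i in range(4):
    c,p,d=snap("top","t3")
s,t,M=tool(); print(s["clock"],t,M[:,0],M[:,2],s["force"],s["gripper_width"])
print(carrier(c,d,[.580,-.214]))
E
```

```text
4.625 [ 0.6584 -0.2043  0.0476] [ 0.1578 -0.9875  0.0034] [ 0.9875  0.1578 -0.0019] [-0.0508  1.4583 -4.4767] 0.013433986091343
(array([ 0.5761, -0.2143]), ((76.36270141601562, 75.9367904663086), 8.149626731872559), array([ 0.6436, -0.1988]), ((26.130720138549805, 5.031696319580078), 88.8685302734375), array([ 0.6435, -0.201 ]), 103, 15, np.float64(0.08318146025080662))
```

{"fn": "send_rows", "kwargs": {"steps": [[[0, 0, 0], 0, -1], [[0, 0, 0], 0, -1], [[0, 0, 0], 0, -1], [[0, 0, 0], 0, -1], [[0, -0.05, 0], 0, -1], [[0, -0.11, 0], 0, -1], [[0, -0.17, -0.03], 0, -1], [[0, -0.18, -0.077], 0, -1], [[0, -0.18, -0.077], 0, -1], [[0, -0.18, -0.077], 0, -1]]}}

```text
clock: 5.88
tool_pos: [0.5825, -0.2157, 0.2278]
eef_rot: [0.539, -0.458, 0.459, -0.537]
force: [0.4, 0.2, -0.4]
gripper_width: 0.0855
```

```bash
python3 - <<'E'
from h import *
np.set_printoptions(precision=4,suppress=True)
s,t,M=tool(); print(s["clock"],t,M[:,0],M[:,2],s["force"],s["gripper_width"])
c,p,d=snap("wrist","w4"); print(carrier(c,d,[.578,-.214])); print(mark(c,p,(.579,-.2145)))
c,p,d=snap("top","t4"); print(carrier(c,d,[.578,-.214]))
W=cloud(c,d); 
for n,g in dict(block=(.4228,.365),spacer=(.41,.2055),disc=(.433,.08)).items():
    q=W[(np.linalg.norm(W[...,:2]-g,axis=2)<.07)&(W[...,2]>.006)&(d>0)]; zt=np.percentile(q[:,2],80); q=q[q[:,2]>zt-.006 if n=="block" else q[:,2]>0]
    print(n,zt,cv2.minAreaRect(q[:,:2].astype(np.float32)*1000),q[:,:2].mean(0))
E
```

```text
5.875 [ 0.5825 -0.2157  0.2278] [ 0.1576 -0.9875  0.0032] [ 0.9875  0.1576 -0.0017] [ 0.3506  0.2236 -0.4106] 0.08550935125727395
(array([ 0.5789, -0.2148]), ((76.28590393066406, 75.99180603027344), 7.576786041259766), array([ 0.6563, -0.2044]), ((22.93399429321289, 13.279945373535156), 9.148399353027344), array([ 0.6564, -0.2044]), 990, 566, np.float64(0.08427443447333731))
(array([ 0.5799, -0.2143]), np.float64(0.0663467387379232), array([nan, nan]), 796)
(array([ 0.5803, -0.2504]), ((16.87381362915039, 75.90544128417969), 87.64596557617188), array([0., 0.]), ((0.0, 0.0), 0.0), array([nan, nan]), 32, 0, np.float64(0.08229947690700419))
block 0.04144892662480559 ((421.4215393066406, 365.48834228515625), (60.66704177856445, 59.294498443603516), 61.44809341430664) [0.4214 0.3647]
spacer 0.011501098596800086 ((418.08209228515625, 192.26654052734375), (59.872615814208984, 94.96035766601562), 33.45499801635742) [0.4085 0.2062]
disc 0.008788963690105647 ((426.1903991699219, 89.69524383544922), (69.9010238647461, 91.93780517578125), 28.188796997070312) [0.4317 0.0796]h.py:40: RuntimeWarning: Mean of empty slice.
  return np.array(rect[0])/1000,rect[1:],np.array(tc[0])/1000,tc[1:],tab[:,:2].mean(0),len(up),len(tab),q[:,2].mean()
  ret = um.true_divide(
```

{"fn": "send_rows", "kwargs": {"steps": [[[-0.061, 0, -0.007], 0.066, -1], [[-0.122, 0, -0.014], 0.132, -1], [[-0.183, 0, -0.021], 0.198, -1], [[-0.244, 0, -0.028], 0.264, -1], [[-0.305, 0, -0.035], 0.33, -1], [[-0.366, 0, -0.042], 0.4, -1], [[-0.427, 0, -0.049], 0.47, -1], [[-0.488, 0, -0.055], 0.53, -1], [[-0.549, 0, -0.062], 0.6, -1], [[-0.599, 0, -0.0675], 0.658, -1]]}}

```text
clock: 7.22
tool_pos: [0.4207, 0.3681, 0.2242]
eef_rot: [0.363, -0.607, 0.609, -0.359]
force: [0.9, -0.4, 0.3]
gripper_width: 0.0854
```

{"fn": "send_rows", "kwargs": {"steps": [[[0, 0, 0], 0, -1], [[0, 0, 0], 0, -1]]}}

```text
clock: 7.48
tool_pos: [0.4206, 0.3684, 0.2232]
eef_rot: [0.364, -0.607, 0.609, -0.359]
force: [0.3, -0.9, 0.1]
gripper_width: 0.0852
```

```bash
cat >> h.py <<'E'
def plate(c,d,guess,zlo,zhi,r=.06):
    W=cloud(c,d).reshape(-1,3); q=W[(np.linalg.norm(W[:,:2]-guess,axis=1)<r)&(W[:,2]>zlo)&(W[:,2]<zhi)&(d.ravel()>0)]
    k=cv2.minAreaRect(q[:,:2].astype(np.float32)*1000); return np.array(k[0])/1000,k[1],k[2],q.mean(0),len(q)
def togo(t,M,xy,zyaw):
    dl=M.T@np.array([xy[0]-t[0],xy[1]-t[1],0]); a=np.degrees(np.arctan2(M[1,2],M[0,2]))
    e=(zyaw-a+180)%360-180; return "tool x %.4f z %.4f turn %.3f (yaw now %.2f, h %.4f)"%(dl[0],dl[2],-np.radians(e),a,t[2])
E
python3 - <<'E'
from h import *
np.set_printoptions(precision=4,suppress=True)
s,t,M=tool(); print(s["clock"],t,s["joints"])
c,p,d=snap("wrist","w5"); k=plate(c,d,(.4215,.365),.036,.046); print(k)
print(togo(t,M,k[0],k[2]-90))
cv2.imwrite("pics/w5b.png",p[:,:,::-1])
E
```

```text
7.475 [0.4206 0.3684 0.2232] [ 0.9988  0.2812  0.1231 -0.0005 -1.4206  0.0736]
(array([0.423 , 0.3657]), (60.016700744628906, 60.038124084472656), 61.339351654052734, array([0.4242, 0.3651, 0.0407]), 4077)
tool x 0.0012 z 0.0034 turn 0.002 (yaw now -28.56, h 0.2232)
```

View pics/w5b.png

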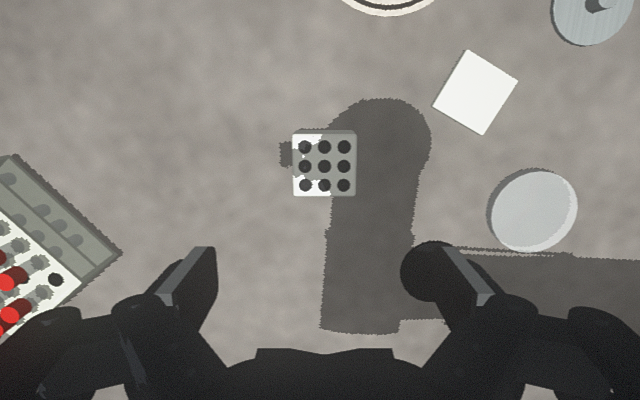

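The wrist picture shows the block at (325,163), square to the jaws. Its rack look-alike is at (30,220), the spacer at (475,92) and the grey lid at (533,210).

{"fn": "send_rows", "kwargs": {"steps": [[[0.001, 0.05, 0.003], 0, -1], [[0.001, 0.1, 0.0035], 0, -1], [[0.001, 0.15, 0.0035], 0, -1], [[0.001, 0.19, 0.0035], 0, -1], [[0.001, 0.21, 0.0035], 0, -1], [[0.001, 0.215, 0.0035], 0, -1], [[0.001, 0.215, 0.0035], 0, -1], [[0.001, 0.215, 0.0035], 0, -1]]}}

```text
clock: 8.52
tool_pos: [0.4233, 0.3645, 0.01]
eef_rot: [0.362, -0.607, 0.609, -0.359]
force: [-0.4, 0.5, 0.2]
gripper_width: 0.0858
```

{"fn": "send_rows", "kwargs": {"steps": [[[0, 0, 0], 0, 0], [[0, 0, 0], 0, 0.5], [[0, 0, 0], 0, 1], [[0, 0, 0], 0, 1], [[0, 0, 0], 0, 1], [[0, 0, 0], 0, 1]]}}

```text
clock: 9.28
tool_pos: [0.424, 0.3653, 0.0113]
eef_rot: [0.362, -0.607, 0.609, -0.36]
force: [-0.9, -0.4, 5.5]
gripper_width: 0.0591
```

```bash
python3 - <<'E'
from h import *
np.set_printoptions(precision=4,suppress=True)
s,t,M=tool(); print(s["clock"],t,s["force"],s["gripper_width"],togo(t,M,(.423,.3657),-28.66))
E
```

```text
9.275 [0.424  0.3653 0.0113] [-0.8817 -0.4102  5.4624] 0.059075623459933245 tool x 0.0001 z -0.0011 turn 0.001 (yaw now -28.60, h 0.0113)
```

{"fn": "send_rows", "kwargs": {"steps": [[[0, -0.02, 0], 0, 1], [[0, -0.06, 0], 0, 1], [[0, -0.1, 0], 0, 1], [[0, -0.13, 0], 0, 1], [[0, -0.14, 0], 0, 1], [[0, -0.14, 0], 0, 1]]}}

```text
clock: 10.02
tool_pos: [0.4238, 0.3656, 0.1508]
eef_rot: [0.362, -0.608, 0.608, -0.36]
force: [-1.1, -0.5, -1.8]
gripper_width: 0.0588
```

{"fn": "send_rows", "kwargs": {"steps": [[[0.043, 0, 0.041], -0.06, 1], [[0.087, 0, 0.083], -0.12, 1], [[0.13, 0, 0.124], -0.19, 1], [[0.174, 0, 0.166], -0.25, 1], [[0.217, 0, 0.207], -0.32, 1], [[0.261, 0, 0.249], -0.38, 1], [[0.304, 0, 0.29], -0.44, 1], [[0.348, 0, 0.332], -0.51, 1], [[0.391, 0, 0.373], -0.57, 1], [[0.434, 0, 0.414], -0.632, 1]]}}

```text
clock: 11.28
tool_pos: [0.5788, -0.2153, 0.1493]
eef_rot: [0.534, -0.466, 0.464, -0.531]
force: [0.5, 0.4, -1.0]
gripper_width: 0.0589
```

{"fn": "send_rows", "kwargs": {"steps": [[[0, 0, 0], 0, 1], [[0, 0, 0], 0, 1], [[0, 0, 0], 0, 1]]}}

```text
clock: 11.65
tool_pos: [0.5785, -0.2141, 0.1487]
eef_rot: [0.534, -0.466, 0.463, -0.531]
force: [-0.2, 0.2, -1.6]
gripper_width: 0.0589
```

```bash
python3 - <<'E'
from h import *
np.set_printoptions(precision=4,suppress=True)
s,t,M=tool(); print(s["clock"],t,s["gripper_width"],s["force"],s["joints"])
c,p,d=snap("wrist","w6"); np.save("pics/w6.npy",d)
W=cloud(c,d)
q=W[(np.linalg.norm(W[...,:2]-t[:2],axis=2)<.07)&(d>0)&(W[...,2]>.1)]; print(np.histogram(q[:,2],20))
print(carrier(c,d,(.579,-.2148)))
print(togo(t,M,(.5789,-.2148),7.6))
cv2.imwrite("pics/w6b.png",p[:,:,::-1])
E
```

```text
11.65 [ 0.5785 -0.2141  0.1487] 0.05892261059379218 [-0.2427  0.2452 -1.5934] [-0.1008  0.4244  0.141   0.0011 -1.2934  1.8069]
(array([  376,   444,   489,   608,   824,   984,  8806, 16192,   846,
        1043,   741,  2115,  6933,  5819,  3597,  5650,  8210,  8425,
        3723,  2321]), array([0.1406, 0.1459, 0.1513, 0.1566, 0.1619, 0.1672, 0.1725, 0.1778,
       0.1831, 0.1885, 0.1938, 0.1991, 0.2044, 0.2097, 0.215 , 0.2203,
       0.2256, 0.231 , 0.2363, 0.2416, 0.2469]))
(array([ 0.609 , -0.2107]), ((15.91281795501709, 76.2464828491211), 7.398022174835205), array([ 0.6563, -0.2045]), ((23.832773208618164, 13.742250442504883), 7.333376884460449), array([ 0.6564, -0.2043]), 991, 1135, np.float64(0.08429567603839215))
tool x 0.0007 z 0.0003 turn 0.003 (yaw now 7.77, h 0.1487)
```

View pics/w6b.png

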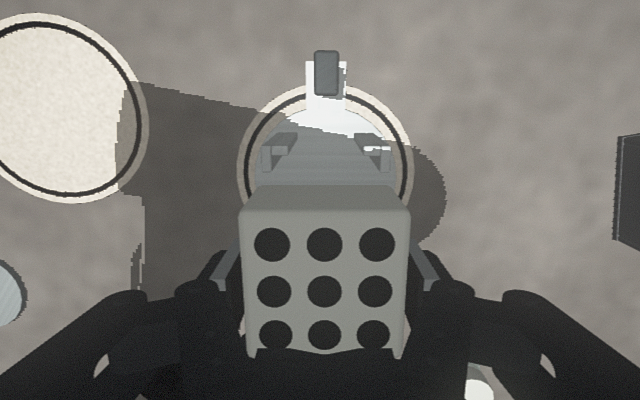

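The picture shows the block held level with holes up, its far top edge at row ~208, over the carrier with uprights at (278,150) and (372,150). Next I'll measure the held block's top face against the uprights.

```bash
cat >> h.py <<'E'
def held(c,d,t,M,zlo,zhi):
    """top face of a held square part, in tool axes (x,z) relative to TCP: side edges and far edge"""
    W=cloud(c,d).reshape(-1,3); q=(W-t)@M; m=(d.ravel()>0)&(W[:,2]>zlo)&(W[:,2]<zhi)&(abs(q[:,0])<.036)&(abs(q[:,2])<.045); q=q[m]
    k=cv2.minAreaRect(q[q[:,2]>-.005][:,[0,2]].astype(np.float32)*1000)
    fe=[np.percentile(q[abs(q[:,0]-x)<.003][:,2],99) for x in(-.02,-.01,0,.01,.02)]
    b=[(np.percentile(q[abs(q[:,2]-z)<.003][:,0],1),np.percentile(q[abs(q[:,2]-z)<.003][:,0],99)) for z in(0,.01,.02)]
    return k,np.array(fe),np.array(b),W[m][:,2].mean()
E
python3 - <<'E'
from h import *
np.set_printoptions(precision=4,suppress=True)
s,t,M=tool(); c=camera_params("wrist"); d=np.load("pics/w6.npy")
W=cloud(c,d).reshape(-1,3); q=(W-t)@M; m=(d.ravel()>0)&(abs(q[:,0])<.03)&(abs(q[:,2]-.01)<.015)&(W[:,2]<.2)&(W[:,2]>.15)
A=np.c_[q[m][:,0],q[m][:,2],np.ones(m.sum())]; print("top plane slope x,z",np.linalg.lstsq(A,W[m][:,2],rcond=None)[0])
print(held(c,d,t,M,.172,.186))
E
```

```text
top plane slope x,z [-0.0034 -0.0519  0.1797]
(((0.013149261474609375, 12.45362377166748), (34.902103424072266, 71.96398162841797), 89.99996185302734), array([0.0294, 0.0294, 0.0295, 0.0295, 0.0294]), array([[-0.0296,  0.0296],
       [-0.0353,  0.0353],
       [-0.0289,  0.0288]]), np.float64(0.17853302998801293))
```

```bash
python3 - <<'E'
from h import *
np.set_printoptions(precision=4,suppress=True)
s,t,M=tool(); c=camera_params("wrist"); d=np.load("pics/w6.npy")
W=cloud(c,d).reshape(-1,3); q=(W-t)@M
def fit(m): A=np.c_[q[m][:,0],q[m][:,2],np.ones(m.sum())]; k=np.linalg.lstsq(A,W[m][:,2],rcond=None)[0]; return k,np.std(A@k-W[m][:,2]),m.sum()
ok=d.ravel()>0
print("bench",fit(ok&(abs(W[:,2])<.006)))
for lo,hi in((-.02,-.01),(-.01,0),(0,.01),(.01,.02),(.02,.028),(.03,.034)):
    m=ok&(abs(q[:,0])<.026)&(q[:,2]>lo)&(q[:,2]<hi)&(W[:,2]<.2)&(W[:,2]>.12); print(lo,np.percentile(W[m][:,2],[5,25,50,75,95]))
E
```

```text
bench (array([-0.0007,  0.0004,  0.0012]), np.float64(0.000762800016484242), np.int64(160619))
-0.02 [0.1778 0.1784 0.1788 0.1792 0.1798]
-0.01 [0.1777 0.1783 0.1787 0.1791 0.1797]
0 [0.1776 0.1782 0.1786 0.179  0.1797]
0.01 [0.1776 0.1783 0.1787 0.1791 0.1797]
0.02 [0.1772 0.1779 0.1784 0.1788 0.1795]Traceback (most recent call last):
  File "<stdin>", line 9, in <module>
    return _quantile_unchecked(
        a, q, axis, out, overwrite_input, method, keepdims, weights)
    return _ureduce(a,
                    func=_quantile_ureduce_func,
    ...<5 lines>...
                    overwrite_input=overwrite_input,
                    method=method)
    r = func(a, **kwargs)
    result = _quantile(arr,
                       quantiles=q,
    ...<2 lines>...
                       out=out,
                       weights=wgt)
    slices_having_nans = np.isnan(arr[-1, ...])
                                  ~~~^^^^^^^^^
IndexError: index -1 is out of bounds for axis 0 with size 0
```

{"fn": "send_rows", "kwargs": {"steps": [[[0.0007, 0.015, 0.0007], 0.003, 1], [[0.0007, 0.03, 0.0007], 0.003, 1], [[0.0007, 0.04, 0.0007], 0.003, 1], [[0.0007, 0.042, 0.0007], 0.003, 1], [[0.0007, 0.042, 0.0007], 0.003, 1], [[0.0007, 0.042, 0.0007], 0.003, 1]]}}

```text
clock: 12.45
tool_pos: [0.5797, -0.2148, 0.1077]
eef_rot: [0.533, -0.467, 0.465, -0.531]
force: [-0.7, -0.1, -1.7]
gripper_width: 0.0591
```

```bash
python3 - <<'E'
from h import *
np.set_printoptions(precision=4,suppress=True)
s,t,M=tool(); print(s["clock"],t,s["gripper_width"],s["force"])
c,p,d=snap("wrist","w7"); np.save("pics/w7.npy",d)
k=carrier(c,d,(.579,-.2148)); print(k)
print(held(c,d,t,M,t[2]+.026,t[2]+.034)[1:])
print(togo(t,M,(.579,-.2147),7.5))
E
```

```text
12.45 [ 0.5797 -0.2148  0.1077] 0.05909318484065332 [-0.6527 -0.1377 -1.674 ]
(array([ 0.609 , -0.2106]), ((16.134496688842773, 76.00503540039062), 7.409830093383789), array([ 0.6563, -0.2045]), ((23.886178970336914, 13.709512710571289), 6.925417900085449), array([ 0.6564, -0.2043]), 1473, 1745, np.float64(0.08428446642206003))
(array([0.0291, 0.0291, 0.029 , 0.0291, 0.0291]), array([[-0.0295,  0.0296],
       [-0.035 ,  0.0347],
       [-0.0289,  0.0288]]), np.float64(0.13712961166911922))
tool x -0.0002 z -0.0006 turn 0.002 (yaw now 7.62, h 0.1077)
```

{"fn": "send_rows", "kwargs": {"steps": [[[0, 0.015, 0], 0.001, 1], [[0, 0.03, 0], 0.001, 1], [[0, 0.045, 0], 0.001, 1], [[0, 0.06, 0], 0.001, 1], [[0, 0.072, 0], 0.001, 1], [[0, 0.08, 0], 0.001, 1], [[0, 0.085, 0], 0.001, 1], [[0, 0.087, 0], 0.001, 1], [[0, 0.087, 0], 0.001, 1]]}}

```text
clock: 13.62
tool_pos: [0.5794, -0.2149, 0.0209]
eef_rot: [0.533, -0.467, 0.465, -0.531]
force: [-0.4, -0.3, -1.1]
gripper_width: 0.0588
```

{"fn": "send_rows", "kwargs": {"steps": [[[0, 0.001, 0], 0, 1], [[0, 0.0015, 0], 0, 1], [[0, 0.0015, 0], 0, 0], [[0, 0.0015, 0], 0, -1], [[0, 0.0015, 0], 0, -1], [[0, 0.0015, 0], 0, -1], [[0, 0.0015, 0], 0, -1]]}}

```text
clock: 14.5
tool_pos: [0.5795, -0.215, 0.0195]
eef_rot: [0.533, -0.467, 0.465, -0.531]
force: [0.1, -0.8, 0.1]
gripper_width: 0.0856
```

{"fn": "send_rows", "kwargs": {"steps": [[[0, -0.04, 0], 0, -1], [[0, -0.09, 0], 0, -1], [[0, -0.14, 0], 0, -1], [[0, -0.19, 0], 0, -1], [[0, -0.2, 0], 0, -1], [[0, -0.2, 0], 0, -1], [[0, -0.2, 0], 0, -1]]}}

```text
clock: 15.38
tool_pos: [0.5794, -0.2144, 0.2176]
eef_rot: [0.534, -0.468, 0.464, -0.53]
force: [0.6, -0.3, -0.5]
gripper_width: 0.0857
```

```bash
python3 - <<'E'
from h import *
np.set_printoptions(precision=4,suppress=True)
s,t,M=tool(); print(s["clock"],t,s["gripper_width"],s["force"])
c,p,d=snap("wrist","w8"); np.save("pics/w8.npy",d)
k=carrier(c,d,(.579,-.2148)); print(k); print("load",mark(c,p,(.579,-.2145)))
print("block",plate(c,d,k[0],.042,.054,.05))
c,p,d=snap("top","t8"); W=cloud(c,d)
for n,g in dict(spacer=(.41,.2055),disc=(.433,.08)).items():
    print(n,plate(c,d,g,.006,.03,.055))
cv2.imwrite("pics/w8b.png",cv2.imread("pics/w8.png"))
E
```

```text
15.375 [ 0.5794 -0.2144  0.2176] 0.08574577805727095 [ 0.556  -0.2623 -0.46  ]
(array([ 0.5791, -0.2147]), ((75.9208755493164, 76.06665802001953), 7.565308094024658), array([ 0.656 , -0.2046]), ((23.43389320373535, 13.514748573303223), 7.606396675109863), array([ 0.6561, -0.2045]), 1073, 633, np.float64(0.08421434779242415))
load (array([ 0.5799, -0.2142]), np.float64(0.06636900154737894), array([ 0.5684, -0.2161]), 830)
block (array([ 0.5794, -0.2147]), (75.1119384765625, 75.22252655029297), 7.578153610229492, array([ 0.5795, -0.215 ,  0.0487]), 4524)
spacer (array([0.4042, 0.2138]), (59.7718391418457, 77.25774383544922), 32.51919174194336, array([0.4088, 0.2067, 0.0098]), 463)
disc (array([0.4301, 0.0797]), (72.16170501708984, 69.00337982177734), 4.040843963623047, array([0.4305, 0.0788, 0.0096]), 249)
```

View pics/w8b.png

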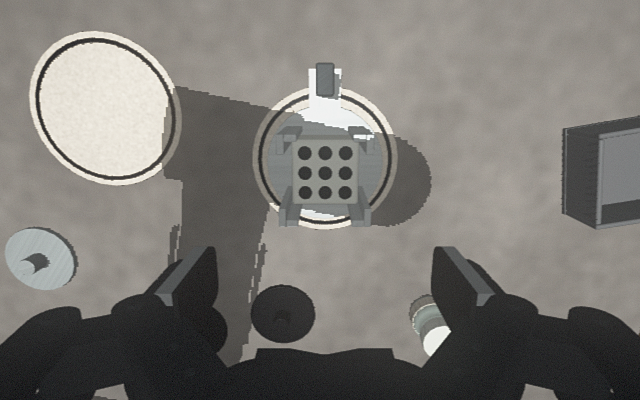

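The block is down in the pocket at pixel (325,172), square to the uprights. Next is the spacer.

{"fn": "send_rows", "kwargs": {"steps": [[[-0.055, 0, -0.014], -0.055, -1], [[-0.11, 0, -0.028], -0.11, -1], [[-0.165, 0, -0.042], -0.165, -1], [[-0.22, 0, -0.057], -0.22, -1], [[-0.275, 0, -0.071], -0.275, -1], [[-0.33, 0, -0.085], -0.33, -1], [[-0.385, 0, -0.099], -0.385, -1], [[-0.439, 0, -0.113], -0.443, -1], [[-0.439, 0, -0.113], -0.443, -1], [[-0.439, 0, -0.113], -0.443, -1]]}}

```text
clock: 16.73
tool_pos: [0.4095, 0.2056, 0.2181]
eef_rot: [0.623, -0.34, 0.335, -0.62]
force: [-1.2, -0.6, -0.2]
gripper_width: 0.0851
```

```bash
python3 - <<'E'
from h import *
np.set_printoptions(precision=4,suppress=True)
s,t,M=tool(); print(s["clock"],t)
c,p,d=snap("wrist","w9"); np.save("pics/w9.npy",d); k=plate(c,d,(.409,.206),.007,.016,.052); print(k)
a=k[2] if k[2]<60 else k[2]-90
print(togo(t,M,k[0],a))
W=cloud(c,d).reshape(-1,3); m=(d.ravel()>0)&(abs(W[:,2])<.005)&(np.linalg.norm(W[:,:2]-k[0],axis=1)<.08); print("bench near",np.median(W[m][:,2]))
cv2.imwrite("pics/w9b.png",p[:,:,::-1])
E
```

```text
16.725 [0.4095 0.2056 0.2181]
(array([0.4111, 0.2069]), (59.725059509277344, 60.10189437866211), 33.06779861450195, array([0.4118, 0.2072, 0.0106]), 3578)
tool x -0.0002 z 0.0021 turn -0.001 (yaw now 32.98, h 0.2181)
bench near 0.0006661264509736087
```

View pics/w9b.png

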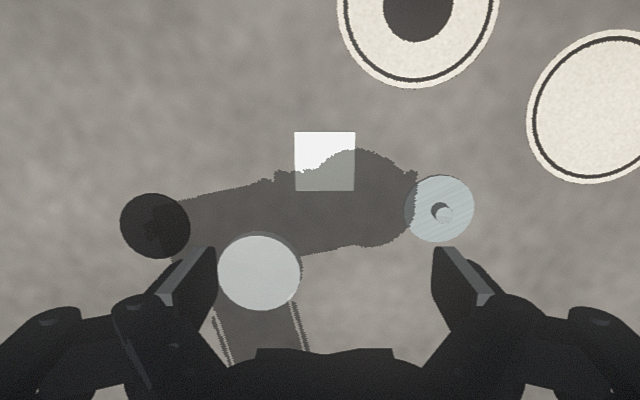

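{"fn": "send_rows", "kwargs": {"steps": [[[0, 0.05, 0.002], 0, -1], [[0, 0.1, 0.002], 0, -1], [[0, 0.15, 0.002], 0, -1], [[0, 0.19, 0.002], 0, -1], [[0, 0.21, 0.002], 0, -1], [[0, 0.217, 0.002], 0, -1], [[0, 0.2216, 0.002], 0, -1], [[0, 0.2216, 0.002], 0, -1], [[0, 0.2216, 0.002], 0, -1]]}}

```text
clock: 17.9
tool_pos: [0.4103, 0.2062, -0.0026]
eef_rot: [0.622, -0.34, 0.336, -0.62]
force: [0.5, 0.7, -0.0]
gripper_width: 0.0858
```

```bash
python3 - <<'E'
from h import *
s,t,M=tool(); print(s["clock"],t,s["force"],togo(t,M,(.4111,.2069),33.0))
E
```

```text
17.9 [ 0.41029445  0.2062369  -0.00259427] [ 0.47623656  0.70950531 -0.0095402 ] tool x -0.0001 z 0.0010 turn -0.002 (yaw now 32.91, h -0.0026)
```

Well aligned, so I'll close.

{"fn": "send_rows", "kwargs": {"steps": [[[0, 0.001, 0.001], 0, 0], [[0, 0.001, 0.001], 0, 0.5], [[0, 0.001, 0.001], 0, 1], [[0, 0.001, 0.001], 0, 1], [[0, 0.001, 0.001], 0, 1], [[0, 0.001, 0.001], 0, 1]]}}

```text
clock: 18.65
tool_pos: [0.4117, 0.2073, -0.0027]
eef_rot: [0.622, -0.339, 0.336, -0.621]
force: [-2.2, -1.0, 6.2]
gripper_width: 0.058
```

{"fn": "send_rows", "kwargs": {"steps": [[[0, -0.02, 0], 0, 1], [[0, -0.06, 0], 0, 1], [[0, -0.11, 0], 0, 1], [[0, -0.15, 0], 0, 1], [[0, -0.17, 0], 0, 1], [[0, -0.17, 0], 0, 1], [[0, -0.17, 0], 0, 1]]}}

```text
clock: 19.52
tool_pos: [0.4118, 0.2068, 0.1662]
eef_rot: [0.622, -0.34, 0.336, -0.62]
force: [-0.1, 0.1, -0.6]
gripper_width: 0.0577
```

```bash
python3 - <<'E'
from h import *
np.set_printoptions(precision=4,suppress=True)
s,t,M=tool(); print(s["clock"],t,s["force"],s["gripper_width"])
c,p,d=snap("wrist","w10"); W=cloud(c,d).reshape(-1,3); q=(W-t)@M; m=(d.ravel()>0)&(abs(q[:,0])<.026)&(abs(q[:,2]-.01)<.018)&(W[:,2]>.1); print(np.percentile(W[m][:,2],[2,25,50,75,98]))
A=np.c_[q[m][:,0],q[m][:,2],np.ones(m.sum())]; print(np.linalg.lstsq(A,W[m][:,2],rcond=None)[0])
print(held(c,d,t,M,np.median(W[m][:,2])-.004,np.median(W[m][:,2])+.004)[1:])
print(togo(t,M,(.5791,-.2147),7.6))
E
```

```text
19.525 [0.4118 0.2068 0.1662] [-0.1066  0.0774 -0.5873] 0.05765176829460407
[0.1784 0.1796 0.2432 0.252  0.2625]
[0.0021 1.5779 0.2005]Traceback (most recent call last):
  File "<stdin>", line 6, in <module>
  File "h.py", line 52, in held
    b=[(np.percentile(q[abs(q[:,2]-z)<.003][:,0],1),np.percentile(q[abs(q[:,2]-z)<.003][:,0],99)) for z in(0,.01,.02)]
        ~~~~~~~~~~~~~^^^^^^^^^^^^^^^^^^^^^^^^^^^^^^
    return _quantile_unchecked(
        a, q, axis, out, overwrite_input, method, keepdims, weights)
    return _ureduce(a,
                    func=_quantile_ureduce_func,
    ...<5 lines>...
                    overwrite_input=overwrite_input,
                    method=method)
    r = func(a, **kwargs)
    result = _quantile(arr,
                       quantiles=q,
    ...<2 lines>...
                       out=out,
                       weights=wgt)
    slices_having_nans = np.isnan(arr[-1, ...])
                                  ~~~^^^^^^^^^
IndexError: index -1 is out of bounds for axis 0 with size 0
```

{"fn": "send_rows", "kwargs": {"steps": [[[0.05, 0, -0.01], 0.05, 1], [[0.1, 0, -0.02], 0.1, 1], [[0.155, 0, -0.031], 0.155, 1], [[0.21, 0, -0.042], 0.21, 1], [[0.265, 0, -0.053], 0.265, 1], [[0.32, 0, -0.064], 0.32, 1], [[0.37, 0, -0.074], 0.37, 1], [[0.415, 0, -0.083], 0.415, 1], [[0.4446, 0, -0.089], 0.443, 1], [[0.4446, 0, -0.089], 0.443, 1]]}}

```text
clock: 20.82
tool_pos: [0.5783, -0.2166, 0.1627]
eef_rot: [0.534, -0.47, 0.464, -0.529]
force: [0.0, 0.7, -0.2]
gripper_width: 0.0581
```

{"fn": "send_rows", "kwargs": {"steps": [[[0, 0.04, 0], 0, 1], [[0, 0.05, 0], 0, 1], [[0, 0.05, 0], 0, 1]]}}

```text
clock: 21.2
tool_pos: [0.5772, -0.2161, 0.1122]
eef_rot: [0.535, -0.47, 0.463, -0.528]
force: [-1.1, 0.3, -0.2]
gripper_width: 0.0583
```

```bash
python3 - <<'E'
from h import *
np.set_printoptions(precision=4,suppress=True)
s,t,M=tool(); print(s["clock"],t,s["force"],s["gripper_width"])
c,p,d=snap("wrist","w11"); W=cloud(c,d).reshape(-1,3); q=(W-t)@M; m=(d.ravel()>0)&(abs(q[:,0])<.026)&(abs(q[:,2]-.012)<.014)&(W[:,2]>t[2])&(W[:,2]<t[2]+.03); print(np.percentile(W[m][:,2],[2,25,50,75,98]))
A=np.c_[q[m][:,0],q[m][:,2],np.ones(m.sum())]; print(np.linalg.lstsq(A,W[m][:,2],rcond=None)[0])
z=np.median(W[m][:,2]); q2=q[(d.ravel()>0)&(abs(W[:,2]-z)<.004)&(abs(q[:,2])<.04)&(abs(q[:,0])<.028)]; print("far edge",[np.percentile(q2[abs(q2[:,0]-x)<.004][:,2],99) for x in(-.02,-.01,0,.01,.02)])
k=carrier(c,d,(.579,-.2148)); print(k)
print(togo(t,M,(.5791,-.2147),7.6))
cv2.imwrite("pics/w11b.png",p[:,:,::-1])
E
```

```text
21.2 [ 0.5772 -0.2161  0.1122] [-1.0614  0.2636 -0.1709] 0.058292886943241834
[0.1241 0.1249 0.1253 0.1257 0.1265]
[ 0.0017 -0.0101  0.1255]
far edge [np.float64(0.02921073807206393), np.float64(0.029170388012000444), np.float64(0.029180228031649984), np.float64(0.029194909694923745), np.float64(0.029190568146161333)]
(array([ 0.609 , -0.2107]), ((16.138957977294922, 76.19393920898438), 7.516767501831055), array([ 0.6564, -0.2044]), ((24.185510635375977, 14.026368141174316), 8.189318656921387), array([ 0.6565, -0.2044]), 1459, 1679, np.float64(0.08426759086211125))
tool x -0.0012 z 0.0020 turn -0.003 (yaw now 7.44, h 0.1122)
```

View pics/w11b.png

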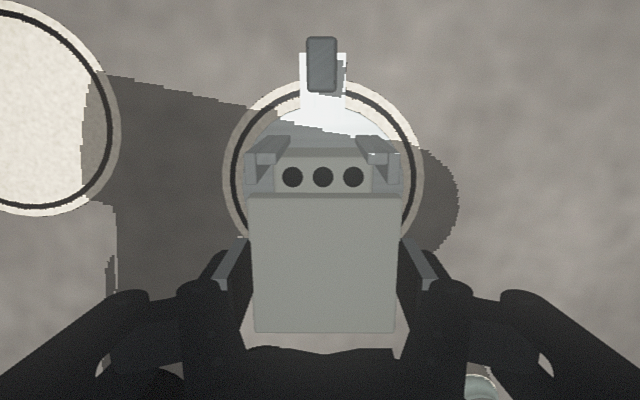

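The spacer is held level at pixel (322,265), above the block whose front holes show at row 177. I'll correct sideways first and then lower it.

{"fn": "send_rows", "kwargs": {"steps": [[[-0.0012, 0, 0.0026], -0.003, 1], [[-0.0012, 0.01, 0.0026], -0.003, 1], [[-0.0012, 0.018, 0.0026], -0.003, 1], [[-0.0012, 0.018, 0.0026], -0.003, 1], [[-0.0012, 0.018, 0.0026], -0.003, 1]]}}

```text
clock: 21.88
tool_pos: [0.5803, -0.215, 0.0955]
eef_rot: [0.535, -0.468, 0.463, -0.529]
force: [0.5, -0.8, -1.0]
gripper_width: 0.0582
```

```bash
python3 - <<'E'
from h import *
s,t,M=tool(); print(s["clock"],t,s["force"],s["gripper_width"],togo(t,M,(.5791,-.2147),7.6))
E
```

```text
21.875 [ 0.58033686 -0.21501651  0.09548775] [ 0.48386782 -0.80331609 -1.03373798] 0.05818329467838717 tool x -0.0005 z -0.0012 turn 0.000 (yaw now 7.62, h 0.0955)
```

{"fn": "send_rows", "kwargs": {"steps": [[[-0.0005, 0.01, -0.0006], 0, 1], [[-0.0005, 0.02, -0.0006], 0, 1], [[-0.0005, 0.03, -0.0006], 0, 1], [[-0.0005, 0.04, -0.0006], 0, 1], [[-0.0005, 0.045, -0.0006], 0, 1], [[-0.0005, 0.048, -0.0006], 0, 1], [[-0.0005, 0.048, -0.0006], 0, 1]]}}

```text
clock: 22.75
tool_pos: [0.5792, -0.2147, 0.0475]
eef_rot: [0.535, -0.468, 0.463, -0.529]
force: [-0.0, 0.3, -0.6]
gripper_width: 0.0583
```

{"fn": "send_rows", "kwargs": {"steps": [[[0, 0.001, 0], 0, 1], [[0, 0.001, 0], 0, 0.4], [[0, 0.001, 0], 0, -1], [[0, 0.001, 0], 0, -1], [[0, 0.001, 0], 0, -1], [[0, 0.001, 0], 0, -1]]}}

```text
clock: 23.5
tool_pos: [0.5792, -0.2147, 0.0465]
eef_rot: [0.535, -0.468, 0.463, -0.529]
force: [0.1, 0.5, 0.4]
gripper_width: 0.0855
```

{"fn": "send_rows", "kwargs": {"steps": [[[0, -0.04, 0], 0, -1], [[0, -0.09, 0], 0, -1], [[0, -0.14, 0], 0, -1], [[0, -0.17, 0], 0, -1], [[0, -0.17, 0], 0, -1], [[0, -0.17, 0], 0, -1], [[0, -0.17, 0], 0, -1]]}}

```text
clock: 24.38
tool_pos: [0.5804, -0.2143, 0.2151]
eef_rot: [0.535, -0.469, 0.462, -0.529]
force: [-0.2, -0.5, -0.2]
gripper_width: 0.0853
```

```bash
python3 - <<'E'
from h import *
np.set_printoptions(precision=4,suppress=True)
s,t,M=tool(); print(s["clock"],t,s["gripper_width"],s["force"])
c,p,d=snap("wrist","w12"); np.save("pics/w12.npy",d)
k=carrier(c,d,(.579,-.2148)); print(k); print("load",mark(c,p,(.579,-.2145))[0])
W=cloud(c,d).reshape(-1,3); r=W[:,:2]-k[0]; a=np.radians(7.6); u=r@[np.cos(a),np.sin(a)]; v=r@[-np.sin(a),np.cos(a)]
m=(d.ravel()>0)&(W[:,2]>.052)&(W[:,2]<.07)&(np.minimum(abs(u),abs(v))<.02)&(np.maximum(abs(u),abs(v))<.036)
A=np.c_[u[m],v[m],np.ones(m.sum())]; print("plane",np.linalg.lstsq(A,W[m][:,2],rcond=None)[0])
for w,o,n in((u,v,"x"),(v,u,"y")): z=w[m&(abs(o)<.018)]; print(n,np.percentile(z,[.5,99.5]),z.min(),z.max())
c,p,d=snap("top","t12"); print("disc",plate(c,d,(.433,.08),.004,.03,.055))
cv2.imwrite("pics/w12b.png",cv2.imread("pics/w12.png"))
E
```

```text
24.375 [ 0.5804 -0.2143  0.2151] 0.08527317519656491 [-0.2468 -0.5271 -0.1752]
(array([ 0.579 , -0.2146]), ((76.04742431640625, 76.06596374511719), 7.629727363586426), array([ 0.656 , -0.2045]), ((23.09842300415039, 13.344779014587402), 7.643882751464844), array([ 0.6561, -0.2044]), 1111, 634, np.float64(0.08421275594449769))
load [ 0.5799 -0.2143]
plane [-0.0043  0.0003  0.0586]
x [-0.0297  0.0298] -0.030134417974790845 0.029982238992178976
y [-0.0317  0.0274] -0.03209609186405922 0.02792467746841604
disc (array([0.4298, 0.077 ]), (75.64193725585938, 71.99728393554688), 56.91276931762695, array([0.4299, 0.079 , 0.0074]), 447)
```

View pics/w12b.png

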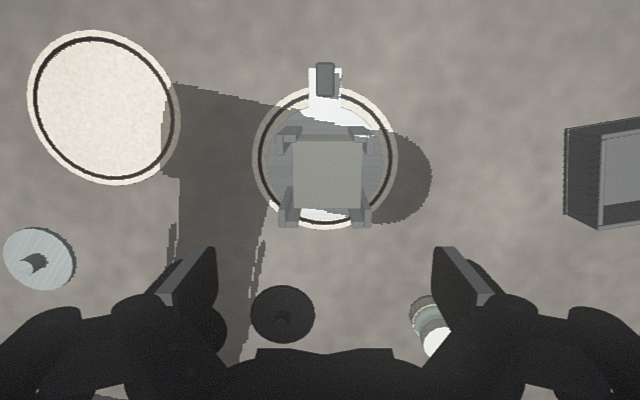

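The spacer lies flat at pixel (326,172), with its top measured at 58.6 mm and an offset of about 2 mm along the carrier's −y, inside the 4.5 mm limit. Next is the disc.

{"fn": "send_rows", "kwargs": {"steps": [[[-0.05, 0, -0.018], 0, -1], [[-0.1, 0, -0.036], 0, -1], [[-0.155, 0, -0.055], 0, -1], [[-0.21, 0, -0.074], 0, -1], [[-0.265, 0, -0.093], 0, -1], [[-0.311, 0, -0.109], 0, -1], [[-0.311, 0, -0.109], 0, -1], [[-0.311, 0, -0.109], 0, -1], [[-0.311, 0, -0.109], 0, -1]]}}

```text
clock: 25.6
tool_pos: [0.4316, 0.0786, 0.2167]
eef_rot: [0.535, -0.469, 0.463, -0.528]
force: [-0.2, 0.1, 0.5]
gripper_width: 0.0856
```

```bash
cat >> h.py <<'E'
def knob(c,d,g,z0,z1):
    W=cloud(c,d).reshape(-1,3); r=np.linalg.norm(W[:,:2]-g,axis=1); q=W[(d.ravel()>0)&(W[:,2]>z0)&(W[:,2]<z1)&(r<.03)]
    k=cv2.minEnclosingCircle(q[:,:2].astype(np.float32)*1000); return np.array(k[0])/1000,k[1],q.mean(0),len(q)
E
python3 - <<'E'
from h import *
np.set_printoptions(precision=4,suppress=True)
s,t,M=tool(); print(s["clock"],t)
c,p,d=snap("wrist","w13"); np.save("pics/w13.npy",d)
q=plate(c,d,(.4315,.08),.003,.012,.05); print("rim",q,cv2.minEnclosingCircle.__name__)
k=knob(c,d,q[0],.020,.030); print("knob",k); print(togo(t,M,k[0],7.6))
cv2.imwrite("pics/w13b.png",cv2.resize(p[60:310,120:520,::-1],(800,500),interpolation=cv2.INTER_CUBIC))
E
```

```text
25.6 [0.4316 0.0786 0.2167]
rim (array([0.4361, 0.0771]), (75.34043884277344, 79.48387908935547), 81.53569030761719, array([0.434 , 0.0789, 0.0067]), 3874) minEnclosingCircle
knob (array([0.4329, 0.0788]), 8.904138565063477, array([0.4332, 0.0788, 0.0245]), 273)
tool x 0.0000 z 0.0013 turn -0.001 (yaw now 7.53, h 0.2167)
```

View pics/w13b.png

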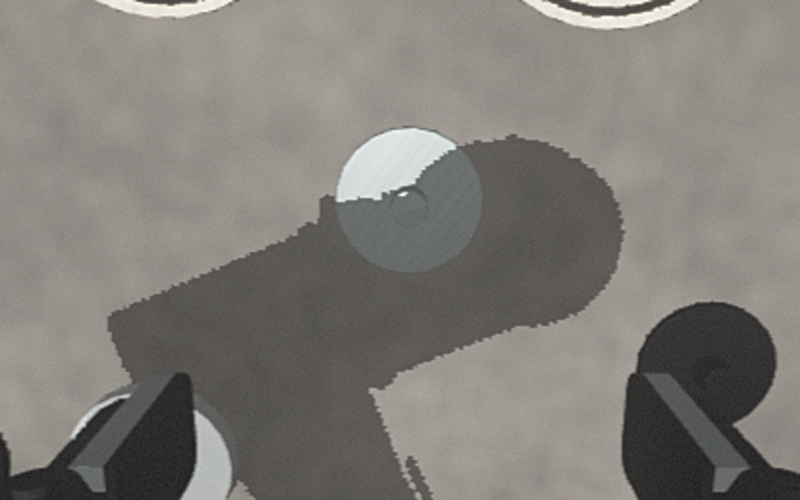

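The crop confirms the steel disc at (408,200), with its knob at (410,205) standing up. The black look-alike is at (707,365).

{"fn": "send_rows", "kwargs": {"steps": [[[0, 0.05, 0.0013], 0, -1], [[0, 0.1, 0.0013], 0, -1], [[0, 0.15, 0.0013], 0, -1], [[0, 0.19, 0.0013], 0, -1], [[0, 0.2, 0.0013], 0, -1], [[0, 0.206, 0.0013], 0, -1], [[0, 0.2075, 0.0013], 0, -1], [[0, 0.2075, 0.0013], 0, -1], [[0, 0.2075, 0.0013], 0, -1]]}}

```text
clock: 26.78
tool_pos: [0.4308, 0.0787, 0.0099]
eef_rot: [0.535, -0.469, 0.463, -0.529]
force: [-0.2, 0.1, -0.1]
gripper_width: 0.0854
```

```bash
python3 - <<'E'
from h import *
s,t,M=tool(); print(s["clock"],t,s["force"],togo(t,M,(.4329,.0788),7.6))
E
```

```text
26.775 [0.43081391 0.07870716 0.00991714] [-0.24148023  0.14444638 -0.12316976] tool x 0.0002 z 0.0021 turn -0.001 (yaw now 7.53, h 0.0099)
```

{"fn": "send_rows", "kwargs": {"steps": [[[0, 0, 0.002], 0, 0], [[0, 0, 0.002], 0, 0.5], [[0, 0, 0.002], 0, 1], [[0, 0, 0.002], 0, 1], [[0, 0, 0.002], 0, 1], [[0, 0, 0.002], 0, 1], [[0, 0, 0.002], 0, 1]]}}

```text
clock: 27.65
tool_pos: [0.4329, 0.0789, 0.0101]
eef_rot: [0.535, -0.469, 0.463, -0.529]
force: [-1.8, -0.9, 5.2]
gripper_width: 0.0155
```

{"fn": "send_rows", "kwargs": {"steps": [[[0, -0.02, 0], 0, 1], [[0, -0.06, 0], 0, 1], [[0, -0.1, 0], 0, 1], [[0, -0.125, 0], 0, 1], [[0, -0.13, 0], 0, 1], [[0, -0.13, 0], 0, 1]]}}

```text
clock: 28.4
tool_pos: [0.4337, 0.079, 0.1391]
eef_rot: [0.535, -0.469, 0.463, -0.529]
force: [-0.4, -1.3, -1.7]
gripper_width: 0.0154
```

```bash
cat >> h.py <<'E'
def discheld(c,d,t,M):
    W=cloud(c,d).reshape(-1,3); q=(W-t)@M; rr=np.hypot(q[:,0],q[:,2])
    m=(d.ravel()>0)&(abs(W[:,2]-t[2])<.008)&(rr<.045)&((abs(q[:,0])>.026)|(q[:,2]>.014)); m&=q[:,2]>-.02
    z=np.median(W[m][:,2]); A=np.c_[q[m][:,0],q[m][:,2],np.ones(m.sum())]; pl=np.linalg.lstsq(A,W[m][:,2],rcond=None)[0]
    m2=m&(abs(A@pl-W[m][:,2]).max()>=0) & True
    P=q[m][:,[0,2]]; 
    # rim: outermost points in 3-degree sectors of the front half, circle fit
    an=np.degrees(np.arctan2(P[:,1],P[:,0])); r=np.hypot(*P.T); E=[]
    for a in range(0,180,4):
        k=np.where((an>=a)&(an<a+4))[0]
        if len(k)>8: E.append(P[k[np.argsort(r[k])[-2]]])
    E=np.array(E); x=np.linalg.lstsq(np.c_[2*E,np.ones(len(E))],(E**2).sum(1),rcond=None)[0]
    return "z %.4f (rel %.4f) slope %s centre %s r %.4f n %d"%(z,z-t[2],pl[:2].round(3),x[:2].round(4),np.sqrt(x[2]+x[:2]@x[:2]),len(E))
E
python3 - <<'E'
from h import *
np.set_printoptions(precision=4,suppress=True)
s,t,M=tool(); print(s["clock"],t,s["force"],s["gripper_width"])
c,p,d=snap("wrist","w14"); np.save("pics/w14.npy",d); print(discheld(c,d,t,M)); print(togo(t,M,(.579,-.2146),7.6))
E
```

```text
28.4 [0.4337 0.079  0.1391] [-0.4128 -1.2905 -1.66  ] 0.015356815026110384
z 0.1355 (rel -0.0036) slope [-0.001 -0.008] centre [0.     0.0006] r 0.0364 n 45
tool x 0.3101 z 0.1056 turn -0.001 (yaw now 7.52, h 0.1391)
```

{"fn": "send_rows", "kwargs": {"steps": [[[0.04, 0, 0.014], 0, 1], [[0.085, 0, 0.029], 0, 1], [[0.13, 0, 0.044], 0, 1], [[0.175, 0, 0.059], 0, 1], [[0.22, 0, 0.074], 0, 1], [[0.265, 0, 0.09], 0, 1], [[0.295, 0, 0.1], 0, 1], [[0.31, 0, 0.105], 0, 1], [[0.31, 0, 0.105], 0, 1], [[0.31, 0, 0.105], 0, 1]]}}

```text
clock: 29.7
tool_pos: [0.5777, -0.2138, 0.1368]
eef_rot: [0.535, -0.47, 0.462, -0.528]
force: [0.0, 1.2, -0.8]
gripper_width: 0.0152
```

{"fn": "send_rows", "kwargs": {"steps": [[[0, 0.015, 0], 0, 1], [[0, 0.025, 0], 0, 1], [[0, 0.025, 0], 0, 1], [[0, 0.025, 0], 0, 1]]}}

```text
clock: 30.2
tool_pos: [0.5774, -0.2138, 0.112]
eef_rot: [0.536, -0.469, 0.462, -0.528]
force: [-0.3, -0.3, -1.1]
gripper_width: 0.0151
```

```bash
python3 - <<'E'
from h import *
np.set_printoptions(precision=4,suppress=True)
s,t,M=tool(); print(s["clock"],t,s["force"],s["gripper_width"])
c,p,d=snap("wrist","w15"); np.save("pics/w15.npy",d); print(discheld(c,d,t,M)); print(togo(t,M,(.579,-.2146),7.6))
k=carrier(c,d,(.579,-.2148)); print(k)
cv2.imwrite("pics/w15b.png",p[:,:,::-1])
E
```

```text
30.2 [ 0.5774 -0.2138  0.112 ] [-0.2989 -0.2892 -1.102 ] 0.015091969049229884
z 0.1083 (rel -0.0036) slope [-0.001 -0.009] centre [-0.      0.0007] r 0.0364 n 45
tool x 0.0010 z 0.0015 turn -0.000 (yaw now 7.57, h 0.1120)
(array([ 0.5813, -0.2143]), ((71.69902801513672, 76.15961456298828), 7.574562072753906), array([ 0.6563, -0.2045]), ((24.084257125854492, 13.832343101501465), 7.718032360076904), array([ 0.6563, -0.2044]), 1468, 1707, np.float64(0.08425687139981594))
```

View pics/w15b.png

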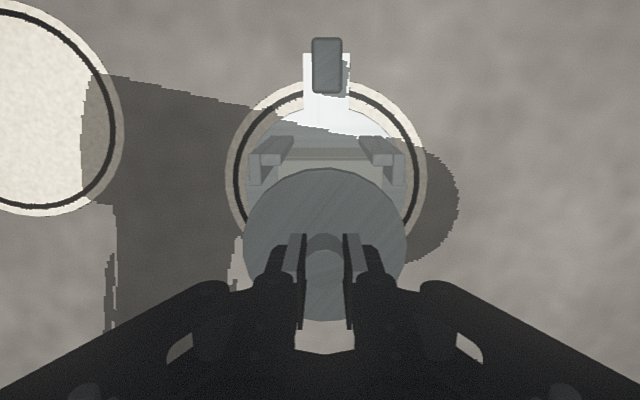

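The disc is held level, knob between the pads at (325,250), over the carrier.

{"fn": "send_rows", "kwargs": {"steps": [[[0.001, 0.004, 0.001], 0, 1], [[0.001, 0.008, 0.001], 0, 1], [[0.001, 0.008, 0.001], 0, 1], [[0.001, 0.008, 0.001], 0, 1]]}}

```text
clock: 30.75
tool_pos: [0.5786, -0.2148, 0.1042]
eef_rot: [0.535, -0.469, 0.463, -0.528]
force: [-0.2, -0.1, 0.2]
gripper_width: 0.0152
```

```bash
python3 - <<'E'
from h import *
s,t,M=tool(); print(s["clock"],t,s["force"],s["gripper_width"],togo(t,M,(.579,-.2146),7.6))
c,p,d=snap("wrist","w16"); print(discheld(c,d,t,M)); k=carrier(c,d,(.579,-.2148)); print(k[0],k[2],k[5],k[6])
E
```

```text
30.75 [ 0.57863134 -0.21480437  0.1041508 ] [-0.24584613 -0.0751878   0.19194136] 0.015241552957977009 tool x -0.0002 z 0.0004 turn -0.001 (yaw now 7.56, h 0.1042)
z 0.1005 (rel -0.0036) slope [-0.001 -0.009] centre [-0.      0.0007] r 0.0364 n 45
[ 0.58413287 -0.21394302] [ 0.65623315 -0.20436365] 1641 1839
```

{"fn": "send_rows", "kwargs": {"steps": [[[0, 0.008, 0], 0, 1], [[0, 0.016, 0], 0, 1], [[0, 0.024, 0], 0, 1], [[0, 0.03, 0], 0, 1], [[0, 0.0335, 0], 0, 1], [[0, 0.0335, 0], 0, 1], [[0, 0.0335, 0], 0, 1]]}}

```text
clock: 31.68
tool_pos: [0.5784, -0.2149, 0.0711]
eef_rot: [0.535, -0.469, 0.463, -0.528]
force: [-0.6, 0.5, -0.9]
gripper_width: 0.0153
```

{"fn": "send_rows", "kwargs": {"steps": [[[0, 0.001, 0], 0, 1], [[0, 0.0018, 0], 0, 1], [[0, 0.0018, 0], 0, 0.35], [[0, 0.0018, 0], 0, 0.35], [[0, 0.0018, 0], 0, 0.35], [[0, 0.0018, 0], 0, 0.35]]}}

```text
clock: 32.42
tool_pos: [0.5785, -0.215, 0.0694]
eef_rot: [0.535, -0.469, 0.463, -0.528]
force: [-0.4, -0.1, -0.1]
gripper_width: 0.0279
```

{"fn": "send_rows", "kwargs": {"steps": [[[0, -0.02, 0], 0, 0.35], [[0, -0.06, 0], 0, 0.35], [[0, -0.1, 0], 0, -1], [[0, -0.145, 0], 0, -1], [[0, -0.145, 0], 0, -1], [[0, -0.145, 0], 0, -1], [[0, -0.145, 0], 0, -1]]}}

```text
clock: 33.3
tool_pos: [0.5797, -0.2145, 0.2129]
eef_rot: [0.536, -0.47, 0.462, -0.528]
force: [-0.1, -0.6, -0.2]
gripper_width: 0.0852
```

```bash
cat > chk.py <<'E'
from h import *
import sys
np.set_printoptions(precision=4,suppress=True)
def check(tag,g,markxy):
    s,t,M=tool(); print(s["clock"],t,s["gripper_width"],s["force"])
    c,p,d=snap("wrist",tag); np.save(f"pics/{tag}.npy",d)
    k=carrier(c,d,g); print("carrier",k[0],k[1],"tab",k[2],k[3]); print("mark",mark(c,p,markxy))
    W=cloud(c,d).reshape(-1,3); r=np.linalg.norm(W[:,:2]-k[0],axis=1)
    kn=knob(c,d,k[0],.078,.088); print("knob",kn)
    yaw=np.arctan2(*(k[4]-k[0])[::-1]); print("yaw",np.degrees(yaw))
    m=(d.ravel()>0)&(r<.036)&(r>.012)&(W[:,2]>.055)&(W[:,2]<.072)
    A=np.c_[W[m][:,:2]-k[0],np.ones(m.sum())]; print("disc plane",np.linalg.lstsq(A,W[m][:,2],rcond=None)[0],m.sum(),"knob off mm",np.linalg.norm(kn[0]-k[0])*1000)
    print(togo(t,M,k[2],np.degrees(yaw)))
    return c,p,d
E
python3 - <<'E'
from chk import *
c,p,d=check("w17",(.579,-.2148),(.579,-.2145))
cv2.imwrite("pics/w17b.png",cv2.resize(p[30:250,200:500,::-1],(780,572),interpolation=cv2.INTER_CUBIC))
E
```

```text
33.3 [ 0.5797 -0.2145  0.2129] 0.08520503918989646 [-0.0629 -0.5582 -0.1703]
carrier [ 0.5791 -0.2145] ((75.95967102050781, 75.8234634399414), 7.569308757781982) tab [ 0.6563 -0.2046] ((22.790660858154297, 13.207531929016113), 7.694311141967773)
mark (array([ 0.5799, -0.2143]), np.float64(0.0663663586892069), array([nan, nan]), 900)
knob (array([ 0.5785, -0.2149]), 8.880335807800293, array([ 0.579 , -0.2148,  0.0824]), 397)
yaw 7.336922100650431
disc plane [-0.002   0.0002  0.0646] 5010 knob off mm 0.6568557508343255
tool x 0.0002 z 0.0772 turn 0.004 (yaw now 7.57, h 0.2129)
```

View pics/w17b.png

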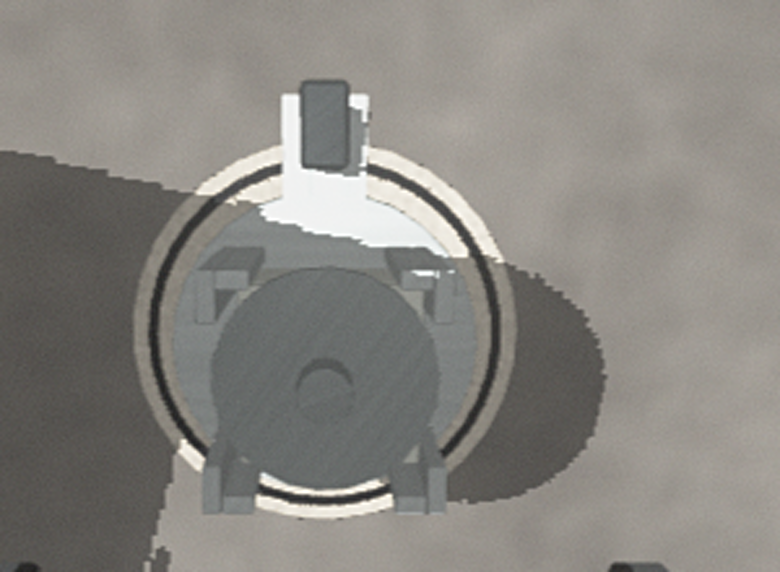

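The crop shows the disc seated in the pocket at (325,375), knob up and central, with the carrier still on the loading ring. Now I'll grip the tab.

{"fn": "send_rows", "kwargs": {"steps": [[[0, 0, 0.05], 0.003, -1], [[0, 0, 0.077], 0.003, -1], [[0, 0.05, 0.077], 0.003, -1], [[0, 0.1, 0.077], 0.003, -1], [[0, 0.14, 0.077], 0.003, -1], [[0, 0.16, 0.077], 0.003, -1], [[0, 0.165, 0.077], 0.003, -1], [[0, 0.165, 0.077], 0.003, -1], [[0, 0.165, 0.077], 0.003, -1], [[0, 0.165, 0.077], 0.003, -1]]}}

```text
clock: 34.6
tool_pos: [0.6542, -0.2047, 0.0479]
eef_rot: [0.535, -0.47, 0.463, -0.528]
force: [0.3, -0.2, -0.1]
gripper_width: 0.0853
```

```bash
python3 - <<'E'
from h import *
s,t,M=tool(); print(s["clock"],t,s["force"],s["gripper_width"],togo(t,M,(.6562,-.2045),7.5))
E
```

```text
34.6 [ 0.65416052 -0.20469816  0.04794116] [ 0.32704619 -0.16243068 -0.14524998] 0.08534550760551889 tool x 0.0001 z 0.0020 turn -0.002 (yaw now 7.40, h 0.0479)
```

{"fn": "send_rows", "kwargs": {"steps": [[[0, 0, 0.002], -0.002, 0], [[0, 0, 0.002], -0.002, 0.5], [[0, 0, 0.002], -0.002, 1], [[0, 0, 0.002], -0.002, 1], [[0, 0, 0.002], -0.002, 1], [[0, 0, 0.002], -0.002, 1], [[0, 0, 0.002], -0.002, 1]]}}

```text
clock: 35.48
tool_pos: [0.6562, -0.2045, 0.048]
eef_rot: [0.535, -0.469, 0.463, -0.528]
force: [-0.6, 0.5, 0.4]
gripper_width: 0.0137
```

{"fn": "send_rows", "kwargs": {"steps": [[[-0.006, 0, 0.0008], 0, 1], [[-0.02, 0, 0.0025], 0, 1], [[-0.04, 0, 0.005], 0, 1], [[-0.062, 0, 0.0078], 0, 1], [[-0.085, 0, 0.0107], 0, 1], [[-0.107, 0, 0.0135], 0, 1], [[-0.127, 0, 0.016], 0, 1], [[-0.142, 0, 0.018], 0, 1], [[-0.15, 0, 0.0189], 0, 1], [[-0.15, 0, 0.0189], 0, 1]]}}

```text
clock: 36.72
tool_pos: [0.655, -0.0538, 0.0479]
eef_rot: [0.536, -0.469, 0.463, -0.528]
force: [-2.0, -3.0, 1.9]
gripper_width: 0.0133
```

```bash
python3 - <<'E'
from h import *
np.set_printoptions(precision=4,suppress=True)
s,t,M=tool(); print(s["clock"],t,s["force"],s["gripper_width"],togo(t,M,(.65,.2246),7.5))
c,p,d=snap("top","t18"); k=carrier(c,d,(t[0]-.077,t[1]-.010)); print(k)
kn=knob(c,d,k[0],.076,.09); print(kn)
E
```

```text
36.725 [ 0.655  -0.0538  0.0479] [-2.     -2.9583  1.9013] 0.013331311519868563 tool x -0.2767 z 0.0317 turn 0.001 (yaw now 7.56, h 0.0479)
(array([ 0.5755, -0.0646]), ((76.11238861083984, 75.9881591796875), 7.870299339294434), array([ 0.64  , -0.0457]), ((1.8583786487579346, 11.09598445892334), 13.708236694335938), array([ 0.6408, -0.0475]), 129, 4, np.float64(0.08262130391167098))
(array([ 0.575, -0.065]), 8.74734115600586, array([ 0.5748, -0.0647,  0.0805]), 39)
```

{"fn": "send_rows", "kwargs": {"steps": [[[-0.006, 0, 0.0008], 0, 1], [[-0.02, 0, 0.0026], 0, 1], [[-0.04, 0, 0.0052], 0, 1], [[-0.06, 0, 0.0079], 0, 1], [[-0.08, 0, 0.0105], 0, 1], [[-0.1, 0, 0.0131], 0, 1], [[-0.12, 0, 0.0157], 0, 1], [[-0.136, 0, 0.0178], 0, 1], [[-0.146, 0, 0.0191], 0, 1], [[-0.15, 0, 0.0196], 0, 1]]}}

```text
clock: 38.02
tool_pos: [0.6547, 0.0954, 0.048]
eef_rot: [0.537, -0.468, 0.463, -0.527]
force: [0.5, -11.0, 3.0]
gripper_width: 0.0131
```

```bash
python3 - <<'E'
from h import *
np.set_printoptions(precision=4,suppress=True)
s,t,M=tool(); print(s["clock"],t,s["force"],s["gripper_width"])
c,p,d=snap("top","t19"); k=carrier(c,d,(t[0]-.077,t[1]-.010)); print(k[:2])
a=.0021; print("carrier est",k[0]+[a,.0003], "to go", M.T@np.r_[np.array([.5773,.2149])-k[0]-[a,.0003],0]); print(knob(c,d,k[0],.076,.09)[0])
E
```

```text
38.025 [0.6547 0.0954 0.048 ] [  0.4594 -11.0026   3.0097] 0.013057663129892315
(array([0.5755, 0.0844]), ((76.16535949707031, 75.77393341064453), 8.250215530395508))
carrier est [0.5776 0.0847] to go [-0.1291 -0.0008  0.0168]
[0.5744 0.0841]
```

{"fn": "send_rows", "kwargs": {"steps": [[[-0.006, 0, 0.0008], 0, 1], [[-0.02, 0, 0.0026], 0, 1], [[-0.04, 0, 0.0052], 0, 1], [[-0.06, 0, 0.0078], 0, 1], [[-0.08, 0, 0.0104], 0, 1], [[-0.098, 0, 0.0128], 0, 1], [[-0.113, 0, 0.0147], 0, 1], [[-0.123, 0, 0.016], 0, 1], [[-0.129, 0, 0.0168], 0, 1], [[-0.129, 0, 0.0168], 0, 1]]}}

```text
clock: 39.33
tool_pos: [0.6542, 0.2231, 0.0481]
eef_rot: [0.538, -0.468, 0.464, -0.526]
force: [-1.7, -9.9, 5.1]
gripper_width: 0.013
```

```bash
python3 - <<'E'
from h import *
np.set_printoptions(precision=4,suppress=True)
s,t,M=tool(); print(s["clock"],t,s["force"],s["gripper_width"])
c,p,d=snap("top","t20"); k=carrier(c,d,(t[0]-.077,t[1]-.010)); print(k[:2])
a=.0021; print("carrier est",k[0]+[a,.0003], "to go", M.T@np.r_[np.array([.5773,.2149])-k[0]-[a,.0003],0]); print(knob(c,d,k[0],.076,.09)[0])
E
```

```text
39.325 [0.6542 0.2231 0.0481] [-1.6783 -9.8641  5.0896] 0.01303698982997324
(array([0.5758, 0.212 ]), ((77.08627319335938, 76.05867767333984), 7.608229160308838))
carrier est [0.5779 0.2123] to go [-0.0026 -0.     -0.0003]
[0.5744 0.2117]
```

{"fn": "send_rows", "kwargs": {"steps": [[[-0.002, 0, 0], 0, 1], [[-0.003, 0, 0], 0, 1], [[-0.003, 0, 0], 0, 0.6], [[-0.003, 0, 0], 0, -1], [[-0.003, 0, 0], 0, -1], [[-0.003, 0, 0], 0, -1], [[-0.003, 0, 0], 0, -1]]}}

```text
clock: 40.25
tool_pos: [0.6537, 0.2264, 0.048]
eef_rot: [0.538, -0.468, 0.464, -0.526]
force: [0.0, -0.3, 0.1]
gripper_width: 0.0854
```

{"fn": "send_rows", "kwargs": {"steps": [[[0, -0.04, 0], 0, -1], [[0, -0.09, 0], 0, -1], [[0, -0.14, 0], 0, -1], [[0, -0.165, -0.03], 0, -1], [[0, -0.165, -0.077], 0, -1], [[0, -0.165, -0.077], 0, -1], [[0, -0.165, -0.077], 0, -1], [[0, -0.165, -0.077], 0, -1]]}}

```text
clock: 41.25
tool_pos: [0.5807, 0.2181, 0.214]
eef_rot: [0.538, -0.468, 0.464, -0.526]
force: [-0.7, 0.7, -0.0]
gripper_width: 0.0854
```

```bash
python3 - <<'E'
from chk import *
c,p,d=check("w21",(.5775,.2145),(.5773,.2149))
cv2.imwrite("pics/w21b.png",cv2.resize(p[:,:,::-1],(800,500),interpolation=cv2.INTER_CUBIC))
E
```

```text
41.25 [0.5807 0.2181 0.214 ] 0.08537851855219594 [-0.7489  0.7493 -0.023 ]
carrier [0.5771 0.2123] ((76.39938354492188, 76.15923309326172), 8.500886917114258) tab [0.6542 0.2238] ((23.18105697631836, 13.905473709106445), 8.144009590148926)
mark (array([0.5776, 0.2141]), np.float64(0.0663234990806736), array([nan, nan]), 749)
knob (array([0.5767, 0.212 ]), 8.920464515686035, array([0.5771, 0.212 , 0.0824]), 395)
yaw 8.436935473360997
disc plane [-0.0023 -0.0016  0.0647] 4912 knob off mm 0.45171486291262225
tool x 0.0040 z 0.0736 turn -0.015 (yaw now 7.58, h 0.2140)
```

View pics/w21b.png

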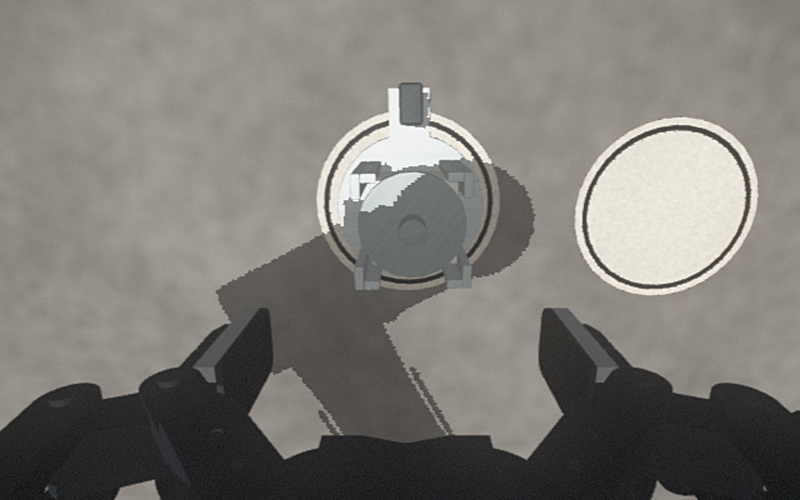

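The packed carrier stands on the ready ring about 2 mm off centre, with the disc at (412,225) flat and knob up. The arm is well clear, so I'm handing in.

```bash
python3 -c "
from cell import *
print(job_done()); print(observe()['clock'])"
```

```text
the job is handed in; nothing more can be done
None
the job is handed in; nothing more can be done
```

The job is handed in at about 41 s of the 210 s allowed. I slid the carrier by its tab onto the loading mark, stacked the block, the single spacer found and the steel disc in its pocket, then slid it onto the ready mark.

**Last checks (wrist camera):**
- **Carrier:** it is about 2 mm from the ready ring's centre (limit 12 mm), and it was about 1 mm off at the loading mark.
- **Disc:** it lies flat to about 0.002 rad, with its top at 64.7 mm, knob up and less than 1 mm from the pocket axis.
- **Spacer:** before the disc went on, it lay flat with its top at 58.6 mm, but about 2 mm off the axis along the carrier's −y (limit 4.5 mm).
- **Arm:** the gripper is open and well clear, at 0.21 m height.
- **Jar:** no move came near it. I last saw it standing before the disc was stacked and took no picture of it at the end.

**Disagreements:** the top camera read the carrier about 2 mm lower in x than the wrist camera, so I added that offset when using it. One hand-picked triangulation of the tab height came out wrong at 0.15 m. I dropped it, since depth from both cameras agreed on 0.084 m.

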